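# Snug a tube block in its clamp through the star-wheel slot

## Robot

A 6-joint arm with a two-finger parallel gripper is mounted at the origin on the work surface. World frame = base frame: x ahead of the robot, y to its left, z up, the work surface at z = 0. Lengths are in m, angles in rad, forces in N, time in s.
With the tool pointing down it reaches from about 0.275 to 1 m from the base axis. Payload 8.4 kg.
Tool frame: the origin (TCP) lies midway between the tips of the shut fingers; the grasp point (between the pads) lies 19 mm behind it; z points along the fingers, y is the direction in which the jaws open and shut (so a half turn about z gives the same grasp; the last joint's range is limited). The gripper opens to 85 mm and grips with 20 to 120 N. Pads are 22 mm wide; open, the fingers measure 114 mm over their backs; the gripper's body (76 mm by 85 mm) begins 54 mm behind the grasp point. The pads swing forward as they close: fully open they stand 13 mm farther back than shut.
Start: joints at [1.211, 0.353, 1.633, -0, 1.155, -0.002], TCP at [0.219, 0.585, 0.231] pointing down, gripper open.
Joint ranges: [-2.63, 2.63], [-0.92, 2.1], [0.06, 2.66], [-1.3, 4.44], [0, 2.69], [-3.02, 3.02]. Speed limits (rad/s): [2.22, 2.22, 2.79, 3.14, 3.14, 3.14].

## Interface

Orientations are given as a unit quaternion [w, x, y, z].
In Python, from rig import env gives the robot as it stands. The module is installed in compiled form; this text tells all that it offers.
- The arm moves only by the tool step_arm, never from a script. Its argument "commands" is a list of rows, each an object of numbers: "tx", "ty", "tz": the shift along the world's x, y, z in cm; "twist": the turn about the world's z in degrees; "hand": the gripper's target within -1 to 1 (shut at 1, half-way at 0, fully open at -1). A call has 1 to 10 rows; each row is the pose to reach, as a shift and turn from the pose measured when the call began; what a row does not reach only later rows make up. A row lasts 1/10 s, in which the tool goes at most 50 mm and 8.59 degrees, less where a joint would pass 70% of its speed; a pose out of reach is approached as far as the arm can. A call with a gripper value outside its range is refused whole. The fingers move at their own pace and stop on an object; the grip force is fixed at half the most. Time passes only in rows, so rows that repeat a pose let the fingers close. It gives the time, the measured TCP pose, the force and the opening at its end, in the units of the state.
- env.get_state(): the state, without advancing time (a new reading comes with each control period).
- env.read_camera(name): name is "scene" or "side" or "wrist"; returns the picture (420x560x3 uint8, red, green, blue); there is no depth.
- env.calibration(name): a dict with "camera_matrix" (3x3 intrinsics, pixels), "R" (3x3) and "t" (3): a world point X has camera coordinates R X + t; the wrist camera has in their place "T_tool_cam" (4x4, takes a point from camera to tool coordinates, whose origin is the TCP and whose axes are the flange's). Camera axes: x right, y down, z forward; pixel columns grow to the right and rows downward; lengths in m; the calibration is good to about 2 mm. A picture is of the moment at which its call begins: read the wrist's pose just before it. calibration takes no time and is no camera call.
- env.sign_off(): hands the job in, once; it reports no verdict.
The state is a dict: "time": time; "joint_pos": joint angles; "dq": joint speeds; "joint_efforts": joint torques, N m; "position": TCP position; "eef_rot": TCP orientation; "force": force on the tool from outside, world axes, zero at the start; "wrist_torque": the same for the moment, N m; "width": finger opening in m.
Only numpy, scipy, OpenCV 4.12 (cv2) and the standard library are available. Lean on these libraries where they do the work, as an engineer would, in place of code of your own. Each camera call takes 0.05 s, during which the arm holds its last target.

## Task

Take the adjusting blade out of its stand, reach through the narrow slot on top of the clamp housing with it and advance the toothed star wheel, a tooth at a time, until the jaw holds the aluminium tube block snugly against the fixed stop. Stop as soon as you feel it snug, never force it, turn the wheel only with the blade and keep the robot itself off the wheel, jaw and block. Then put the blade back upright in its stand and let go, leaving the box, the lid tray and the bottle where they are.

Things in the scene. Friction and masses are not known exactly. Their poses are not given: they have to be found in the camera images.
- fixture: White clamp housing on an aluminium base plate, fixed. Origin on the bench under the housing's middle. Housing 100 (x) by 44 (y) by 96 mm high. Base plate 10 mm thick, x +-55, y -32 to 138 mm. On it the fixed stop bar, 90 mm wide (x), 14 thick, top at z = 50; its face is set differently each time, y = 109 to 114 mm. Along +y: housing, jaw, block, stop.
- slot (a point): Centre of the access slot at the top face of the 5 mm thick housing top, 96 mm above the bench; axes as the fixture. The slot is 40 mm (x) by 14 mm (y), with the star wheel right under it. Good blade tip depth: 18 mm below this face. Its length allows a stroke of about one tooth towards +x; withdraw, go back and repeat, usually 2 to 4 strokes.
- starwheel: Steel wheel, origin at its centre 46 mm below the slot, axle along fixture y. 9 radial teeth 40 deg apart (one along own +z), 5 mm thick, 12 wide, tips at radius 38 mm, hub radius 20. Push its top to fixture +x to close the jaw; stays where left. Turning free takes 4 to 7 N at the blade tip; when tight the push climbs steeply: 9 to 14 N is snug, 25 N too much.
- jaw: Dark steel jaw plate 70 (x) by 10 (y) by 50 mm high on rods, between housing and block. Origin at the middle of its underside, 12 mm above the bench; its pushing face is 5 mm from the origin towards fixture +y. Moves along fixture +y by 5 mm per tooth (7.16 mm per rad) of the wheel. Starts some 5 to 16 mm of travel away from clamping the block.
- block: Loose aluminium tube block with amber vials, 70 (x) by 50 (y) by 45 mm (64 high with vials), about 0.5 kg, on the base plate between jaw and stop, aligned with the fixture, up to 9 mm short of the stop; the jaw slides it to the stop. Origin at the middle of its underside.
- blade: Adjusting blade, upright in its stand. Origin at the middle of its tip (lower end), z up. Steel blade 4 mm thick (x), 10 wide (y), 38 long, then a black square handle 24 by 24 mm from 38 to 98 mm above the tip. 0.09 kg. In use its x lies along the slot's x, either way round.
- stand: Grey stand fixed to the bench, 70 by 70 by 50 mm high; origin at the middle of its underside. A rectangular hole 9 mm (x) by 15 mm (y), 44 mm deep, opens in the middle of its top; the blade stands in it, the handle's lower end resting on the top face, blade tip 12 mm above the bench. Either way round fits.
- cryobox: Bystander: open white box 130 by 130 by 50 mm with vials. Origin at the middle of its underside.
- boxlid: Bystander: upturned white box lid 136 by 136 by 30 mm. Origin at the middle of its underside.
- bottle: Bystander: amber bottle, 60 mm diameter, 130 mm high. Origin at the middle of its underside.
Mind the look-alikes: they are no part of the job. Leave any yellow look-alike of the stand alone. Of the things that look like the fixture, the larger one is meant.

How it is judged:
On the way, in this order (a step that is already met when the one before it is completed fails the run):
1. the blade, out of its stand and through the slot, pushes the star wheel (horizontal distance between blade and slot below 0.03 m and contact force between blade and starwheel above 1 N), for 0.1 s.
2. the jaw clamps the block against the stop with more than 10 N (contact force between jaw and block above 10 N), for 0.2 s.
At the end, for the whole second after the job is handed in: The jaw still presses the block with more than 8 N (more than it takes to slide it, so it is against the stop), and the blade stands in its stand, upright within 0.1 rad, within 8 mm of the stand's middle and with the handle within 4 mm of the stand's top; blade and block at rest (contact force between jaw and block above 8 N and horizontal distance between blade and stand below 0.008 m and z of blade in the frame of stand below 0.016 m and angle between blade's own z axis and vertical below 0.1 rad and linear speed of each of blade, block below 0.02 m/s); the robot touches nothing.
It fails at once if the wheel is forced: blade on wheel over 25 N (contact force between blade and starwheel above 25 N).
It fails at once if the block is crushed: jaw on block over 90 N (contact force between jaw and block above 90 N).
It fails at once if the robot itself touches the wheel, the jaw or the block (contact force between any of the arm, the fingers and starwheel above 1 N or contact force between any of the arm, the fingers and jaw above 1 N or contact force between any of the arm, the fingers and block above 1 N).
It fails at once if a bystander is moved by more than 30 mm (distance of any of cryobox, boxlid, bottle from where it was at the start of the episode above 0.03 m).
It also fails if it takes over 72 s, if anything falls off the work surface, if the arm or the gripper's body presses on something with over 40 N, if the wrist force passes 120 N, or if a joint passes its speed limit or range.

## Working session

There is one attempt and no reset: what is moved stays moved. The work goes in short steps, Python scripts to look and compute and a tool call to move; the robot and the scene stay as the last step left them, time stands still between calls to the robot, and variables do not carry over. Pictures are saved under pics/ and viewed, and the job is handed in when it is done.

Besides the shell and the picture viewer there is one more tool, called by a JSON object that holds its "api" and its "payload", one argument or row to a line. step_arm: Moves the arm, as the interface text tells. Its arguments: {"type":"object","properties":{"commands":{"type":"array","items":{"type":"object","properties":{"tx":{"type":"number"},"ty":{"type":"number"},"tz":{"type":"number"},"twist":{"type":"number"},"hand":{"type":"number"}}}}},"required":["commands"]}

```bash
mkdir -p pics
python3 - <<'E'
from rig import env
import cv2
s=env.get_state();print(s)
for n in("scene","side","wrist"):
    cv2.imwrite(f"pics/{n}0.png",env.read_camera(n)[:,:,::-1])
    c=env.calibration(n);print(n,{k:[[round(float(x),4) for x in r] for r in v] if getattr(v,'ndim',2)==2 else v for k,v in c.items()})
E
```

```text
{'time': 0.0, 'joint_pos': array([ 1.21061032e+00,  3.53647254e-01,  1.63414829e+00,  1.17829816e-05,
        1.15519132e+00, -2.41431120e-03]), 'dq': array([-0.00087669,  0.00100722,  0.00026673, -0.00137064, -0.0003409 ,
        0.00020699]), 'joint_efforts': array([-2.88922609e-03, -6.05256057e+01, -3.42068410e+01, -2.49786199e-04,
        9.41894104e-03,  9.10558788e-05]), 'position': array([0.21870262, 0.58497214, 0.23055618]), 'eef_rot': array([-1.30993927e-04,  1.77935614e-01,  9.84041885e-01, -6.84707568e-04]), 'force': array([ 1.00004187,  0.71702314, -0.04292835]), 'wrist_torque': array([ 0.07426752, -0.01074187, -0.03021732]), 'width': 0.0853919628446468}
scene {'camera_matrix': [[400.0057, 0.0, 279.8354], [0.0, 400.0057, 210.0622], [0.0, 0.0, 1.0]], 'R': [[-0.7497, 0.6617, -0.0027], [0.5045, 0.5689, -0.6494], [-0.4282, -0.4883, -0.7604]], 't': array([ 0.46641554, -0.18988177,  1.0043885 ])}
side {'camera_matrix': [[474.2553, 0.0, 276.8331], [0.0, 474.2553, 212.0268], [0.0, 0.0, 1.0]], 'R': [[-0.9985, -0.0546, 0.0073], [-0.0382, 0.5926, -0.8046], [0.0396, -0.8037, -0.5938]], 't': array([0.57395666, 0.13320514, 0.89508195])}
wrist {'camera_matrix': [[339.0448, 0.0, 285.42], [0.0, 339.0448, 210.8473], [0.0, 0.0, 1.0]], 'T_tool_cam': [[-0.0002, -0.9553, -0.2955, 0.0751], [1.0, -0.0001, -0.0001, -0.0009], [0.0001, -0.2955, 0.9553, -0.1425], [0.0, 0.0, 0.0, 1.0]]}
```

View pics/scene0.png

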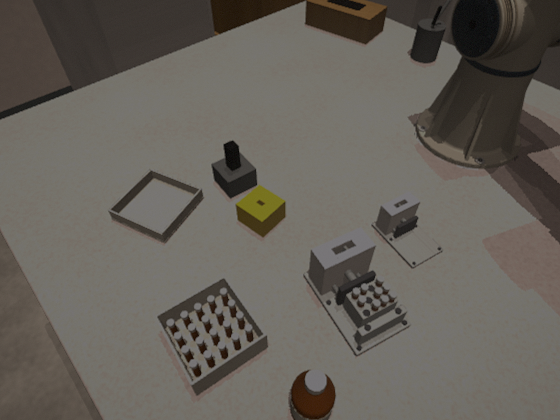

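View pics/side0.png

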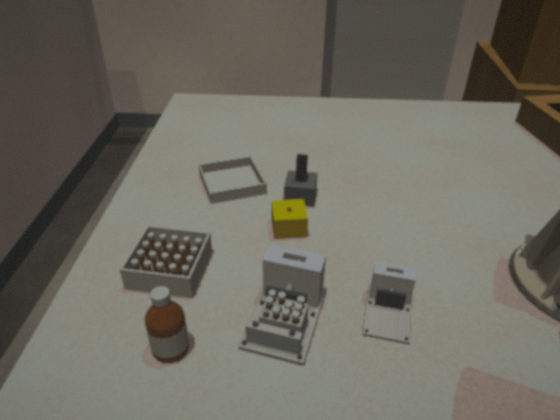

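View pics/wrist0.png

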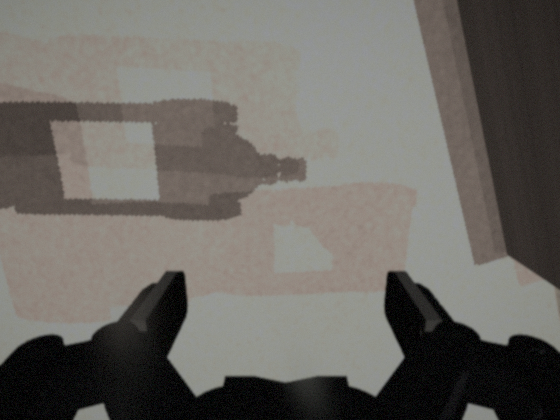

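Grey stand with the black handle is at scene (234,170) and the yellow look-alike at (261,207), which is to be left alone. The larger clamp is at (350,280) and the smaller look-alike at (405,225). I'll confirm these in enlarged crops.

Run:
```python
import cv2
a=cv2.imread("pics/scene0.png");b=cv2.imread("pics/side0.png")
c=lambda im,x0,y0,x1,y1,k:cv2.resize(im[y0:y1,x0:x1],None,fx=k,fy=k,interpolation=cv2.INTER_CUBIC)
cv2.imwrite("pics/c1.png",c(a,290,190,450,350,5)[:600] if 0 else c(a,290,220,420,350,4.6))
cv2.imwrite("pics/c2.png",c(a,200,130,300,240,5.4))
cv2.imwrite("pics/c3.png",c(b,230,240,340,360,5))
cv2.imwrite("pics/c4.png",c(b,260,140,340,240,6))
```

```text
(no output)
```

View pics/c1.png

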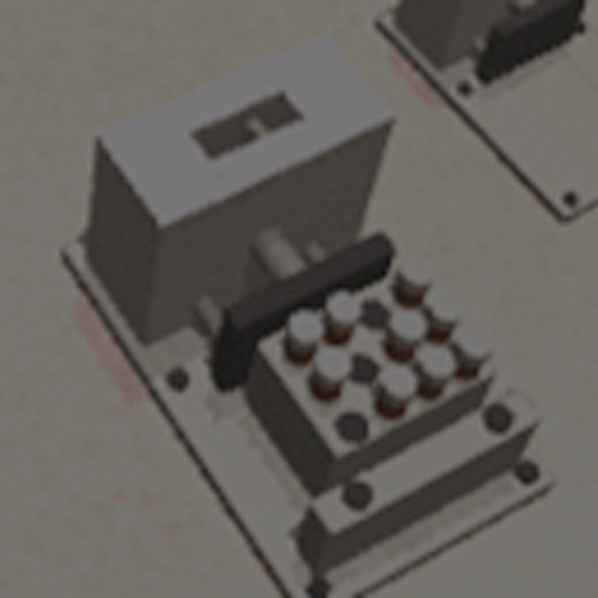

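View pics/c2.png

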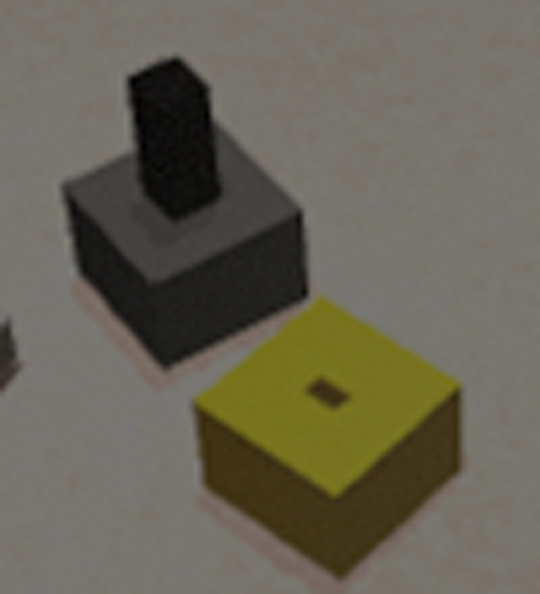

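View pics/c3.png

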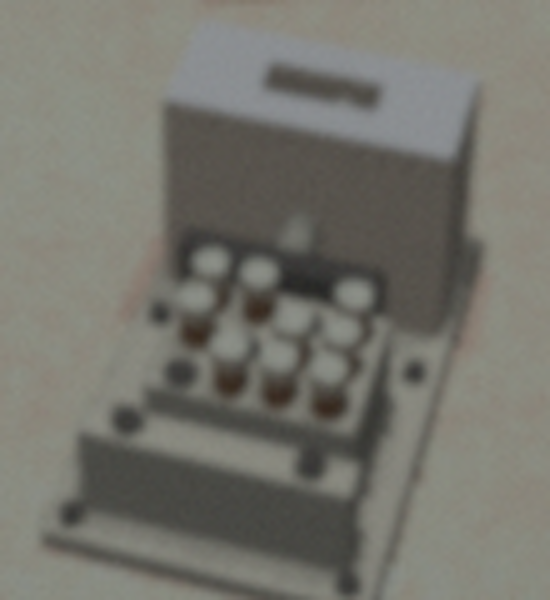

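View pics/c4.png

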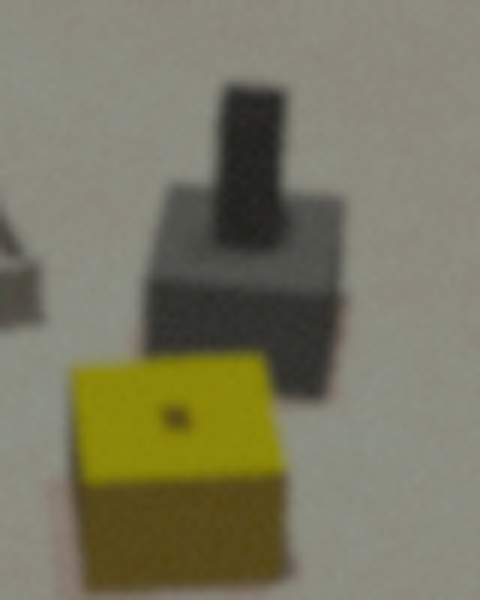

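The crops confirm it: the grey stand with the black handle and the clamp carrying block, jaw and stop are the ones meant. Next I fit their poses from the corners.

```bash
cat > h.py <<'E'
from rig import env
import numpy as np, cv2
from scipy.optimize import least_squares
def proj(n,P):
    c=env.calibration(n);p=(c['R']@np.asarray(P,float).T).T+c['t'];q=p@c['camera_matrix'].T
    return q[:,:2]/q[:,2:]
def fit(obs,guess):
    # obs: (cam, local pts Nx3, pix Nx2)
    def T(v,L):
        c,s=np.cos(v[2]),np.sin(v[2]);L=np.asarray(L,float)
        return np.c_[v[0]+c*L[:,0]-s*L[:,1],v[1]+s*L[:,0]+c*L[:,1],L[:,2]]
    f=lambda v:np.concatenate([(proj(n,T(v,L))-p).ravel() for n,L,p in obs])
    r=least_squares(f,guess,loss='soft_l1');return r.x,f(r.x).reshape(-1,2)
def ray(n,px,z):
    c=env.calibration(n);d=c['R'].T@np.linalg.solve(c['camera_matrix'],[px[0],px[1],1]);o=-c['R'].T@c['t']
    return o+d*(z-o[2])/d[2]
E
python3 - <<'E'
from h import *
a=lambda p,k,o:np.array(p)/k+o
# fixture: order (-x,-y),(+x,-y),(+x,+y),(-x,+y); world +x is image-left in side, scene too
L=[(-.05,-.022,.096),(.05,-.022,.096),(.05,.022,.096),(-.05,.022,.096)]
sc=a([(320,38),(97,140),(160,225),(397,120)],4.6,(290,220)); sd=a([(483,80),(190,25),(165,103),(447,160)],5,(230,240))
print(ray('scene',sc.mean(0),.096),ray('side',sd.mean(0),.096))
for o in([('scene',L,sc)],[('side',L,sd)],[('scene',L,sc),('side',L,sd)]):
    v,r=fit(o,[.4,.4,0]);print('fix',v.round(4),r.round(1).tolist())
# slot, z .096
S=[(-.02,-.007,.096),(.02,-.007,.096),(.02,.007,.096),(-.02,.007,.096)]
ss=a([(286,92),(190,132),(210,160),(304,118)],4.6,(290,220)); s2=a([(382,83),(268,64),(263,92),(380,110)],5,(230,240))
for o in([('scene',S,ss)],[('side',S,s2)]):
    v,r=fit(o,[.4,.4,0]);print('slot',v.round(4))
q=.035
L=[(-q,-q,.05),(q,-q,.05),(q,q,.05),(-q,q,.05)]
sc=a([(220,125),(63,185),(155,282),(303,210)],5.4,(200,130)); sd=a([(345,197),(170,187),(148,282),(335,293)],6,(260,140))
for o in([('scene',L,sc)],[('side',L,sd)],[('scene',L,sc),('side',L,sd)]):
    v,r=fit(o,[.4,.1,0]);print('stand',v.round(4),r.round(1).tolist())
E
```

```text
[0.54536255 0.07148314 0.096     ] [0.54208655 0.07273819 0.096     ]
fix [ 0.5442  0.0715 -0.2361] [[0.9, -0.6], [-0.4, -0.4], [0.1, 1.3], [-0.4, -0.0]]
fix [ 0.5426  0.0721 -0.225 ] [[-1.0, -0.6], [1.4, -0.4], [-1.2, 0.3], [0.9, 0.7]]
fix [ 0.5436  0.0716 -0.2318] [[1.1, -0.8], [-0.1, -0.4], [0.5, 1.2], [-0.1, -0.3], [-1.5, -0.7], [1.0, -0.7], [-1.8, -0.1], [0.2, 0.5]]
slot [ 0.5424  0.0709 -0.267 ]
slot [ 0.5415  0.0702 -0.1509]
stand [ 0.5344 -0.2467 -0.1134] [[-0.9, -1.6], [0.4, -0.3], [-0.3, 0.7], [0.8, 0.5]]
stand [ 0.532  -0.2473 -0.0685] [[0.2, -0.0], [-0.4, -0.5], [0.0, -0.0], [0.2, 0.4]]
stand [ 0.533  -0.2473 -0.0941] [[-1.0, -2.1], [0.6, -0.5], [0.5, 0.3], [1.2, -0.2], [0.1, 0.2], [-0.4, -0.7], [-0.8, -0.3], [-0.7, 0.6]]
```

Both cameras agree to about 2 mm: slot at (0.543, 0.071), yaw about -13°, and stand at (0.533, -0.247), yaw about -5°. I'm moving above the stand with the jaws closing along the blade's x.

{"api": "step_arm", "payload": {
  "commands": [
    {"tx":3,"ty":-4,"tz":3,"twist":-8},
    {"tx":5,"ty":-9,"tz":5,"twist":-16},
    {"tx":7,"ty":-14,"tz":5,"twist":-24},
    {"tx":9,"ty":-18,"tz":5,"twist":-32},
    {"tx":11,"ty":-23,"tz":5,"twist":-40},
    {"tx":13,"ty":-28,"tz":5,"twist":-48},
    {"tx":15,"ty":-32,"tz":5,"twist":-56},
    {"tx":17,"ty":-37,"tz":5,"twist":-64},
    {"tx":19,"ty":-42,"tz":5,"twist":-72},
    {"tx":21,"ty":-46,"tz":5,"twist":-75}
  ]
}}

```text
invalid input
```

{"api": "step_arm", "payload": {
  "commands": [
    {"tx":2,"ty":-4.5},
    {"tx":4,"ty":-9},
    {"tx":6,"ty":-13.5},
    {"tx":8,"ty":-18},
    {"tx":10,"ty":-22.5},
    {"tx":10.5,"ty":-27},
    {"tx":10.5,"ty":-31.5},
    {"tx":10.5,"ty":-36},
    {"tx":10.5,"ty":-37},
    {"tx":10.5,"ty":-37}
  ]
}}

```text
invalid input
```

```bash
cat >> h.py <<'E'
from scipy.spatial.transform import Rotation as Rn
def Rtool(s): q=s['eef_rot'];return Rn.from_quat([q[1],q[2],q[3],q[0]]).as_matrix()
def yang(s): R=Rtool(s);return np.degrees(np.arctan2(R[1,1],R[0,1]))
def wcam(s):
    T=np.eye(4);T[:3,:3]=Rtool(s);T[:3,3]=s['position'];W=T@env.calibration('wrist')['T_tool_cam'];return W
def wproj(W,P):
    K=env.calibration('wrist')['camera_matrix'];p=(np.asarray(P,float)-W[:3,3])@W[:3,:3];q=p@K.T;return q[:,:2]/q[:,2:]
def wfit(W,L,pix,g):
    def f(v):
        c,s=np.cos(v[2]),np.sin(v[2]);l=np.asarray(L,float)
        return (wproj(W,np.c_[v[0]+c*l[:,0]-s*l[:,1],v[1]+s*l[:,0]+c*l[:,1],l[:,2]])-pix).ravel()
    r=least_squares(f,g,loss='soft_l1');return r.x,f(r.x).reshape(-1,2)
def show(s): print(round(s['time'],2),s['position'].round(4),'yang',round(yang(s),2),'F',s['force'].round(2),'T',s['wrist_torque'].round(2),'w',round(s['width'],4))
E
python3 - <<'E'
from h import *
s=env.get_state();show(s);np.save('W1.npy',wcam(s))
cv2.imwrite('pics/w1.png',env.read_camera('wrist')[:,:,::-1])
E
```

```text
0.15 [0.2187 0.5851 0.2307] yang 69.5 F [ 0.23 -0.06 -0.14] T [ 0. -0. -0.] w 0.0849
```

View pics/w1.png

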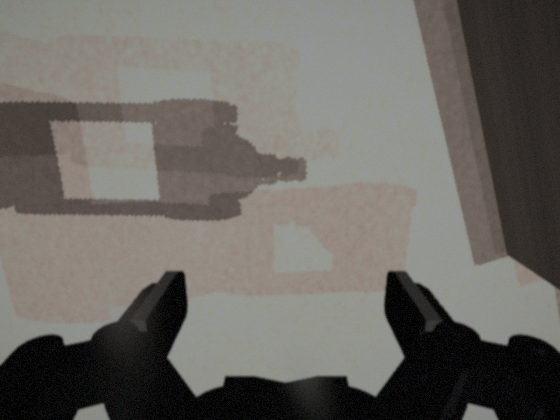

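The moves were refused and nothing moved; all fields are probably required.

{"api": "step_arm", "payload": {
  "commands": [
    {"tx":3,"ty":-4,"tz":1,"twist":-8,"hand":-1},
    {"tx":5,"ty":-8,"tz":3,"twist":-16,"hand":-1},
    {"tx":7,"ty":-13,"tz":5,"twist":-24,"hand":-1},
    {"tx":9,"ty":-17,"tz":5,"twist":-32,"hand":-1},
    {"tx":11,"ty":-22,"tz":5,"twist":-40,"hand":-1},
    {"tx":13,"ty":-26,"tz":5,"twist":-48,"hand":-1},
    {"tx":15,"ty":-31,"tz":5,"twist":-56,"hand":-1},
    {"tx":17,"ty":-35,"tz":5,"twist":-64,"hand":-1},
    {"tx":19,"ty":-40,"tz":5,"twist":-72,"hand":-1},
    {"tx":21,"ty":-44,"tz":5,"twist":-75,"hand":-1}
  ]
}}

```text
time: 1.2
position: [0.4289, 0.1431, 0.281]
eef_rot: [-0.0, 0.742, 0.67, -0.0]
force: [1.5, -0.1, 0.2]
width: 0.0855
```

{"api": "step_arm", "payload": {
  "commands": [
    {"tx":4,"ty":-2.5,"tz":0,"twist":0,"hand":-1},
    {"tx":8,"ty":-5,"tz":0,"twist":0,"hand":-1},
    {"tx":11,"ty":-7,"tz":0,"twist":-6,"hand":-1},
    {"tx":11,"ty":-7,"tz":0,"twist":-8,"hand":-1},
    {"tx":11,"ty":-7,"tz":0,"twist":-8,"hand":-1}
  ]
}}

```text
time: 1.7
position: [0.5392, 0.0723, 0.2805]
eef_rot: [-0.001, 0.788, 0.616, -0.001]
force: [0.8, -0.9, 0.6]
width: 0.0853
```

Run:
```python
from h import *
s=env.get_state();show(s);np.save('W1.npy',wcam(s))
cv2.imwrite('pics/w1b.png',env.read_camera('wrist')[:,:,::-1])
```

```text
1.7 [0.5392 0.0723 0.2805] yang -13.91 F [ 0.81 -0.88  0.57] T [ 0.01 -0.    0.02] w 0.0853
```

View pics/w1b.png

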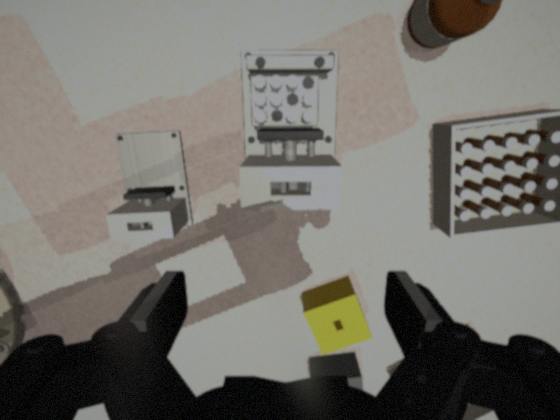

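Run:
```python
import cv2
a=cv2.imread("pics/w1b.png")
cv2.imwrite("pics/c5.png",cv2.resize(a[145:220,230:350],None,fx=6.6,fy=6.6,interpolation=cv2.INTER_CUBIC))
cv2.imwrite("pics/c5b.png",cv2.resize(a[40:165,230:350],None,fx=4.6,fy=4.6,interpolation=cv2.INTER_CUBIC))
```

```text
(no output)
```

View pics/c5.png

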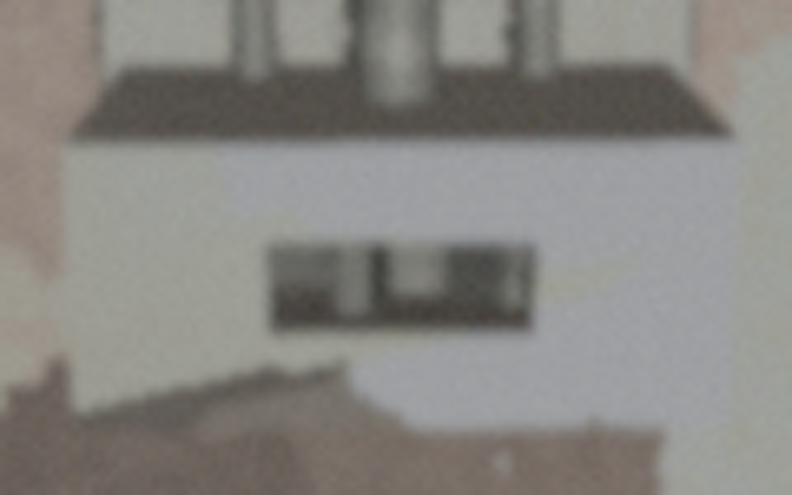

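View pics/c5b.png

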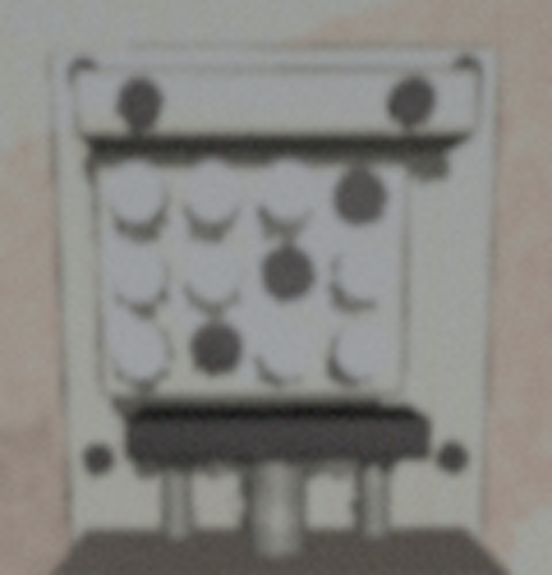

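Run:
```python
from h import *
W=np.load('W1.npy');a=lambda p:np.array(p)/6.6+(230,145)
S=[(-.02,-.007,.096),(.02,-.007,.096),(.02,.007,.096),(-.02,.007,.096)]
print(wfit(W,S,a([(268,330),(532,328),(533,243),(269,243)]),[.54,.07,-.2]))
L=[(-.05,-.022,.096),(.05,-.022,.096),(.05,.022,.096),(-.05,.022,.096)]
v,r=wfit(W,L,a([(71,420),(738,432),(733,140),(68,140)]),[.54,.07,-.2]);print(v,r)
c,s=np.cos(-.235),np.sin(-.235)
def loc(px,z):
    K=env.calibration('wrist')['camera_matrix'];d=W[:3,:3]@np.linalg.solve(K,[*px,1]);o=W[:3,3];p=o+d*(z-o[2])/d[2]
    q=p[:2]-v[:2];return np.array([c*q[0]+s*q[1],-s*q[0]+c*q[1]])
for p,z in([(354,280),.087],[(335,290),.087],[(372,290),.087],[(517,280),.083]):print(loc(a(p),z))
b=lambda p:np.array(p)/4.6+(230,40)
for n,p,z in(('stopface',(280,133),.05),('blocktop far',(250,160),.055),('blocknear',(250,400),.055),('jaw top far',(280,408),.062),('jaw near',(280,430),.062),('stopback',(280,65),.05)):print(n,loc(b(p),z))
```

```text
(array([ 0.54342712,  0.06774896, -0.24009001]), array([[-0.03906719,  0.29229219],
       [ 0.1564928 ,  0.50119379],
       [ 0.27959558, -0.42178584],
       [-0.41546971, -0.32257012]]))
[ 0.54380801  0.06773781 -0.24895471] [[ 0.45983982  0.63659481]
 [-1.41463218 -0.56306158]
 [ 1.79313216  0.3041315 ]
 [-0.56182808 -0.34227298]]
[-0.00740424 -0.0011676 ]
[-0.01034641 -0.0027245 ]
[-0.00464614 -0.00276748]
[ 0.01793393 -0.00230104]
stopface [0.00081382 0.11386068]
blocktop far [-0.00586309  0.1079362 ]
blocknear [-0.00631715  0.05667938]
jaw top far [0.00046317 0.05527811]
jaw near [0.00044782 0.05043095]
stopback [0.00085754 0.12765871]
```

Slot is about (0.543, 0.069), yaw -13.8°. A tooth sits at -7 mm and the next at +18 mm, which fits the 40° spacing. Travel left is about 7 mm, so about 1.5 teeth. Now the stand.

{"api": "step_arm", "payload": {
  "commands": [
    {"tx":0,"ty":-4.5,"tz":0,"twist":3,"hand":-1},
    {"tx":0,"ty":-9,"tz":0,"twist":6,"hand":-1},
    {"tx":0,"ty":-13.5,"tz":0,"twist":8,"hand":-1},
    {"tx":0,"ty":-18,"tz":0,"twist":8,"hand":-1},
    {"tx":-0.5,"ty":-22.5,"tz":0,"twist":8,"hand":-1},
    {"tx":-0.5,"ty":-27,"tz":0,"twist":8,"hand":-1},
    {"tx":-0.5,"ty":-31,"tz":0,"twist":8,"hand":-1},
    {"tx":-0.5,"ty":-32,"tz":0,"twist":8,"hand":-1},
    {"tx":-0.5,"ty":-32,"tz":0,"twist":8,"hand":-1}
  ]
}}

```text
time: 2.65
position: [0.5332, -0.2476, 0.2805]
eef_rot: [-0.001, 0.742, 0.67, -0.001]
force: [0.4, 1.0, 0.4]
width: 0.0855
```

Run:
```python
from h import *
s=env.get_state();show(s);np.save('W2.npy',wcam(s))
im=env.read_camera('wrist')[:,:,::-1]
cv2.imwrite('pics/w2.png',im)
```

```text
2.65 [ 0.5332 -0.2476  0.2805] yang -5.81 F [0.45 0.99 0.41] T [ 0.05 -0.05 -0.01] w 0.0855
```

View pics/w2.png

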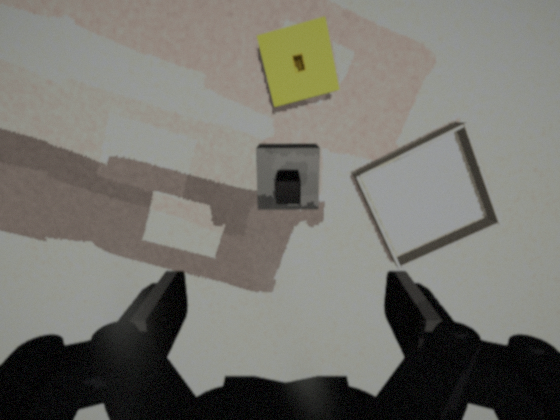

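Run:
```python
import cv2
a=cv2.imread("pics/w2.png")
c=cv2.resize(a[135:220,245:335],None,fx=6.6,fy=6.6,interpolation=cv2.INTER_CUBIC)
cv2.imwrite("pics/c6.png",cv2.convertScaleAbs(c,alpha=1.8))
```

```text
(no output)
```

View pics/c6.png

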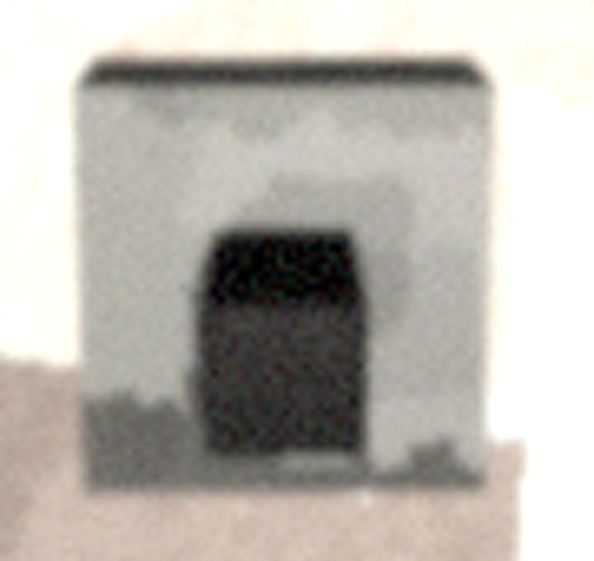

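Run:
```python
from h import *
W=np.load('W2.npy');a=lambda p:np.array(p)/6.6+(245,135)
q=.035
L=[(-q,-q,.05),(q,-q,.05),(q,q,.05),(-q,q,.05)]
print(wfit(W,L,a([(83,490),(487,488),(490,85),(77,88)]),[.53,-.25,-.1]))
q=.012
L=[(-q,-q,.11),(q,-q,.11),(q,q,.11),(-q,q,.11)]
print(wfit(W,L,a([(208,454),(363,453),(366,302),(202,304)]),[.53,-.25,-.1]))
```

```text
(array([ 0.53546109, -0.25190287, -0.09523364]), array([[ 0.17556881,  0.29801106],
       [-0.15805281,  0.26248164],
       [ 0.83795181, -0.20739254],
       [-0.87591423, -0.26126486]]))
(array([ 0.53521791, -0.25183597, -0.08993934]), array([[-0.74355737,  0.96992344],
       [ 0.75286979,  0.85414624],
       [ 0.34119143, -0.80917979],
       [-0.34751729, -0.82924064]]))
```

The wrist camera puts the stand and the handle both at (0.535, -0.252), a roughly constant -4 mm y bias against the fixed cameras. The stand-to-slot vector agrees at about (9 to 10, 319) mm. I'm lowering to grasp.

{"api": "step_arm", "payload": {
  "commands": [
    {"tx":0.1,"ty":-0.2,"tz":-4,"twist":0.5,"hand":-1},
    {"tx":0.1,"ty":-0.2,"tz":-8,"twist":0.5,"hand":-1},
    {"tx":0.1,"ty":-0.2,"tz":-12,"twist":0.5,"hand":-1},
    {"tx":0.1,"ty":-0.2,"tz":-15,"twist":0.5,"hand":-1},
    {"tx":0.1,"ty":-0.2,"tz":-18,"twist":0.5,"hand":-1},
    {"tx":0.1,"ty":-0.2,"tz":-20,"twist":0.5,"hand":-1},
    {"tx":0.1,"ty":-0.2,"tz":-21.7,"twist":0.5,"hand":-1},
    {"tx":0.1,"ty":-0.2,"tz":-21.7,"twist":0.5,"hand":-1}
  ]
}}

```text
time: 3.5
position: [0.533, -0.2455, 0.0615]
eef_rot: [-0.003, 0.738, 0.675, -0.001]
force: [0.5, 0.5, 0.2]
width: 0.0855
```

Run:
```python
from h import *
s=env.get_state();show(s);np.save('W3.npy',wcam(s))
cv2.imwrite('pics/w3.png',env.read_camera('wrist')[:,:,::-1])
im=env.read_camera('side')[:,:,::-1]
cv2.imwrite('pics/s3.png',cv2.resize(im[100:240,220:380],None,fx=4,fy=4,interpolation=cv2.INTER_CUBIC))
```

```text
3.5 [ 0.533  -0.2455  0.0615] yang -5.13 F [0.5 0.5 0.2] T [0.02 0.03 0.01] w 0.0855
```

View pics/w3.png

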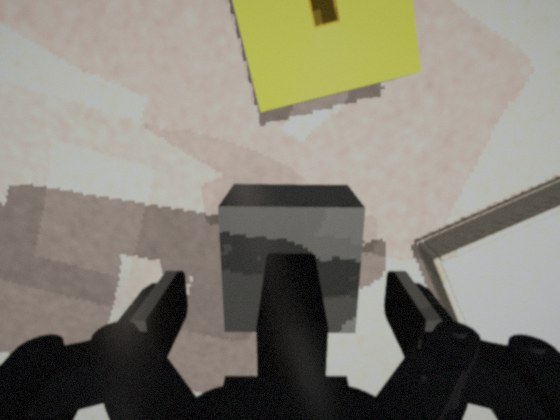

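View pics/s3.png

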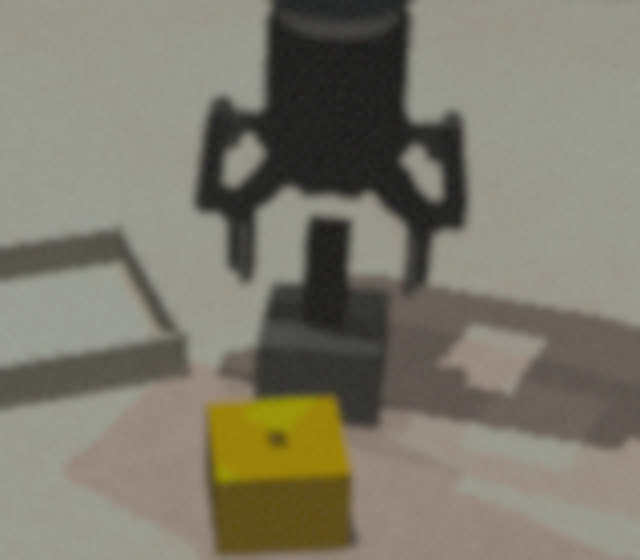

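{"api": "step_arm", "payload": {
  "commands": [
    {"tx":0.1,"ty":-0.5,"tz":0,"twist":0,"hand":-1},
    {"tx":0.1,"ty":-0.5,"tz":0,"twist":0,"hand":-1},
    {"tx":0.1,"ty":-0.5,"tz":0,"twist":0,"hand":-1}
  ]
}}

```text
time: 3.9
position: [0.5361, -0.2522, 0.0648]
eef_rot: [-0.001, 0.738, 0.674, -0.0]
force: [0.7, 0.7, 0.3]
width: 0.0853
```

Run:
```python
from h import *
s=env.get_state();show(s);print(Rtool(s).round(4),s['dq'].round(4))
```

```text
3.9 [ 0.5361 -0.2522  0.0648] yang -5.17 F [0.66 0.74 0.32] T [0.02 0.02 0.08] w 0.0853
[[ 9.020e-02  9.959e-01 -9.000e-04]
 [ 9.959e-01 -9.020e-02  6.000e-04]
 [ 5.000e-04 -9.000e-04 -1.000e+00]] [-0.0018  0.0051  0.0053  0.0001 -0.0013  0.0009]
```

{"api": "step_arm", "payload": {
  "commands": [
    {"tx":-0.1,"ty":0.2,"tz":-0.1,"twist":0,"hand":-1},
    {"tx":-0.1,"ty":0.2,"tz":-0.1,"twist":0,"hand":0},
    {"tx":-0.1,"ty":0.2,"tz":-0.1,"twist":0,"hand":1},
    {"tx":-0.1,"ty":0.2,"tz":-0.1,"twist":0,"hand":1},
    {"tx":-0.1,"ty":0.2,"tz":-0.1,"twist":0,"hand":1},
    {"tx":-0.1,"ty":0.2,"tz":-0.1,"twist":0,"hand":1},
    {"tx":-0.1,"ty":0.2,"tz":-0.1,"twist":0,"hand":1}
  ]
}}

```text
time: 4.6
position: [0.5353, -0.2503, 0.0639]
eef_rot: [-0.0, 0.738, 0.674, -0.0]
force: [0.9, 0.1, 2.1]
width: 0.0234
```

Run:
```python
from h import *
s=env.get_state();show(s);np.save('grasp.npy',np.r_[s['position'],yang(s)])
cv2.imwrite('pics/w4.png',env.read_camera('wrist')[:,:,::-1])
```

```text
4.6 [ 0.5353 -0.2503  0.0639] yang -5.18 F [0.87 0.07 2.13] T [-0.02 -0.02  0.07] w 0.0234
```

View pics/w4.png

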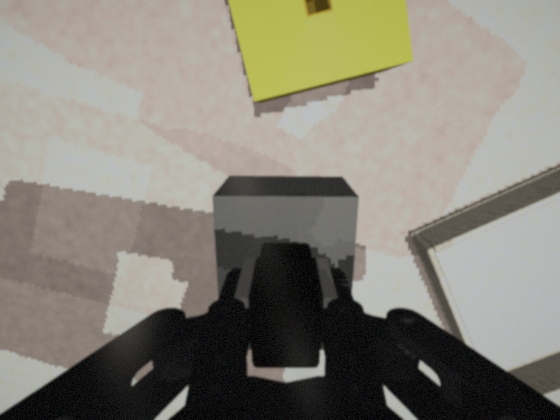

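Gripped (width 23.4 mm ≈ handle); the blade tip is 51.9 mm below the TCP. Lifting.

{"api": "step_arm", "payload": {
  "commands": [
    {"tx":0,"ty":0,"tz":1,"twist":0,"hand":1},
    {"tx":0,"ty":0,"tz":3,"twist":0,"hand":1},
    {"tx":0,"ty":0,"tz":6,"twist":0,"hand":1},
    {"tx":0,"ty":0,"tz":10,"twist":0,"hand":1},
    {"tx":0,"ty":0,"tz":13,"twist":0,"hand":1},
    {"tx":0,"ty":4,"tz":13,"twist":-4,"hand":1},
    {"tx":0,"ty":8,"tz":13,"twist":-8,"hand":1},
    {"tx":0,"ty":12,"tz":13,"twist":-8.6,"hand":1},
    {"tx":0,"ty":16,"tz":13,"twist":-8.6,"hand":1},
    {"tx":0,"ty":20,"tz":13,"twist":-8.6,"hand":1}
  ]
}}

```text
time: 5.65
position: [0.5349, -0.0487, 0.1946]
eef_rot: [-0.0, 0.787, 0.617, 0.0]
force: [-0.4, 0.6, -1.6]
width: 0.023
```

{"api": "step_arm", "payload": {
  "commands": [
    {"tx":-0.2,"ty":4,"tz":0,"twist":0,"hand":1},
    {"tx":-0.4,"ty":8,"tz":0,"twist":0,"hand":1},
    {"tx":-0.5,"ty":11,"tz":0,"twist":0,"hand":1},
    {"tx":-0.5,"ty":12.1,"tz":0,"twist":0,"hand":1},
    {"tx":-0.5,"ty":12.1,"tz":-2,"twist":0,"hand":1},
    {"tx":-0.5,"ty":12.1,"tz":-3.6,"twist":0,"hand":1},
    {"tx":-0.5,"ty":12.1,"tz":-3.6,"twist":0,"hand":1},
    {"tx":-0.5,"ty":12.1,"tz":-3.6,"twist":0,"hand":1}
  ]
}}

```text
time: 6.45
position: [0.53, 0.0718, 0.1589]
eef_rot: [-0.0, 0.787, 0.617, -0.0]
force: [-0.1, -0.6, -0.5]
width: 0.0233
```

Run:
```python
from h import *
s=env.get_state();show(s)
np.save('W5.npy',wcam(s));np.save('P5.npy',s['position'])
cv2.imwrite('pics/w5.png',env.read_camera('wrist')[:,:,::-1])
a=env.read_camera('scene')[:,:,::-1];b=env.read_camera('side')[:,:,::-1]
cv2.imwrite('pics/sc5.png',a);cv2.imwrite('pics/sd5.png',b)
z=lambda i,x,y,w,h,k:cv2.convertScaleAbs(cv2.resize(i[y:y+h,x:x+w],None,fx=k,fy=k,interpolation=cv2.INTER_CUBIC),alpha=1.5)
cv2.imwrite('pics/c7.png',z(a,300,190,100,90,6.6));cv2.imwrite('pics/c8.png',z(b,250,190,90,90,6.6))
```

```text
6.45 [0.53   0.0718 0.1589] yang -13.82 F [-0.13 -0.63 -0.48] T [-0.01 -0.02 -0.01] w 0.0233
```

View pics/w5.png

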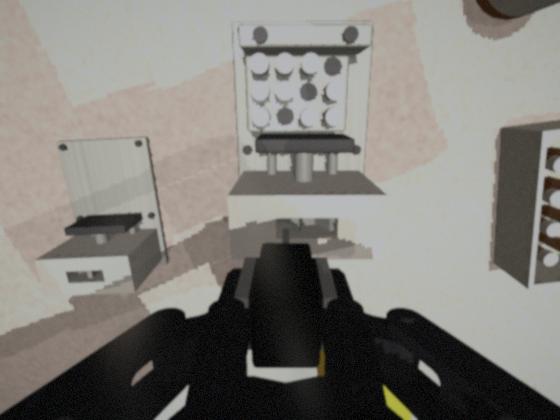

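View pics/c7.png

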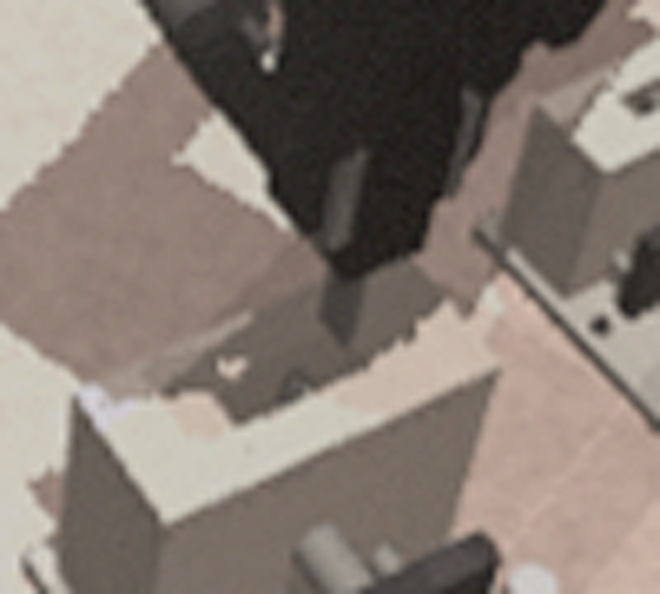

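View pics/c8.png

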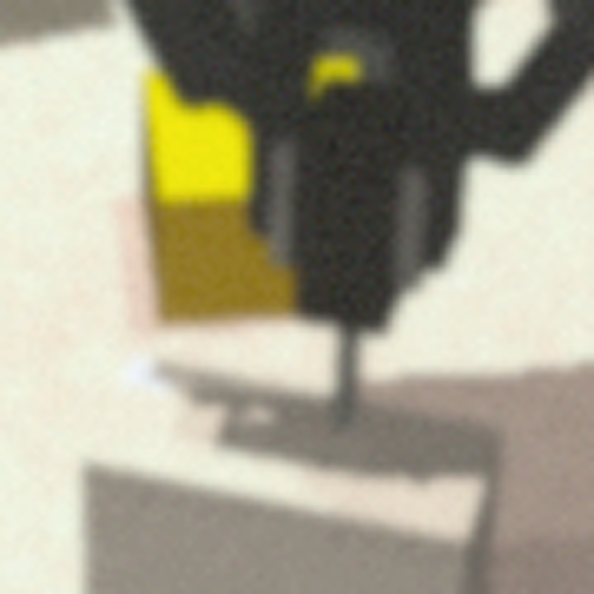

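```bash
python3 - <<'E'
from h import *
P=np.load('P5.npy');y=np.radians(-13.8);c,s=np.cos(y),np.sin(y)
L=np.array([(-.002,-.005),(.002,-.005),(.002,.005),(-.002,.005)])
for n,o in(('scene',(300,190)),('side',(250,190))):
    Q=np.array([[P[0]+c*a-s*b,P[1]+s*a+c*b,P[2]-.0519] for a,b in L])
    print(n,((proj(n,Q)-o)*6.6).round(0).tolist())
    for v in([.5436,.0716],[.5447,.069]):
      Q=np.array([[v[0]+c*a-s*b,v[1]+s*a+c*b,.096] for a,b in L*[10,1.4]])
      print(' slot',((proj(n,Q)-o)*6.6).round(0).tolist())
E
python3 - <<'E'
import cv2,numpy as np
a=cv2.imread('pics/sc5.png');b=cv2.imread('pics/sd5.png')
def z(i,x,y,w,h,k):
    c=cv2.resize(i[y:y+h,x:x+w],None,fx=k,fy=k,interpolation=cv2.INTER_CUBIC);return cv2.convertScaleAbs(c,alpha=3,beta=-60)
cv2.imwrite('pics/c9.png',np.hstack([z(a,325,220,40,44,10),z(b,278,228,40,44,10)]))
E
```

```text
scene [[327.0, 310.0], [313.0, 316.0], [336.0, 345.0], [349.0, 339.0]]
 slot [[339.0, 332.0], [206.0, 392.0], [237.0, 434.0], [370.0, 372.0]]
 slot [[328.0, 328.0], [196.0, 388.0], [226.0, 429.0], [360.0, 368.0]]
side [[354.0, 408.0], [338.0, 404.0], [329.0, 429.0], [344.0, 433.0]]
 slot [[369.0, 446.0], [219.0, 415.0], [204.0, 450.0], [355.0, 482.0]]
 slot [[364.0, 439.0], [215.0, 409.0], [200.0, 443.0], [351.0, 475.0]]
```

View pics/c9.png

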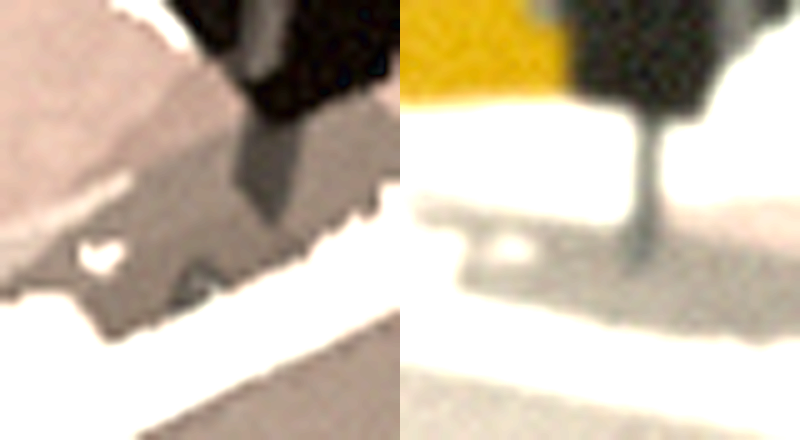

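Run:
```python
from h import *
a=cv2.imread('pics/w5.png')[180:265,220:390]
cv2.imwrite('pics/c10.png',cv2.convertScaleAbs(cv2.resize(a,None,fx=4.7,fy=4.7,interpolation=cv2.INTER_CUBIC),alpha=2))
W=np.load('W5.npy');P=np.load('P5.npy');y=np.radians(-13.8);c,s=np.cos(y),np.sin(y)
L=np.array([(-.002,-.005),(.002,-.005),(.002,.005),(-.002,.005)])
f=lambda v,z,L:((wproj(W,[[v[0]+c*a-s*b,v[1]+s*a+c*b,z] for a,b in L])-(220,180))*4.7).round(0).tolist()
print('tip',f(P,P[2]-.0519,L));print('slot',f((.5447,.069),.096,L*[10,1.4]),f((.543,.0677),.096,L*[10,1.4]))
```

```text
tip [[291.0, 286.0], [321.0, 286.0], [321.0, 214.0], [290.0, 214.0]]
slot [[270.0, 264.0], [559.0, 264.0], [564.0, 167.0], [269.0, 167.0]] [[260.0, 275.0], [549.0, 275.0], [554.0, 179.0], [259.0, 179.0]]
```

View pics/c10.png

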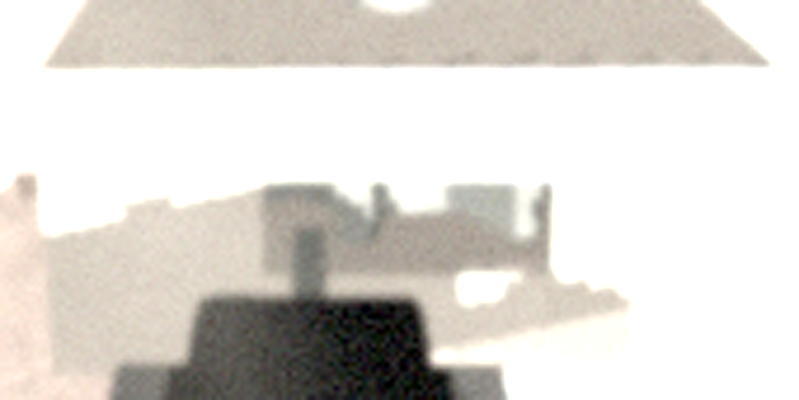

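Blade relative to the slot, from three views, is about x -14 mm and y -1 mm. I'm correcting by +1 mm y and -1 mm x, then lowering carefully.

{"api": "step_arm", "payload": {
  "commands": [
    {"tx":-0.1,"ty":0.12,"tz":0,"twist":0,"hand":1},
    {"tx":-0.1,"ty":0.12,"tz":-0.4,"twist":0,"hand":1},
    {"tx":-0.1,"ty":0.12,"tz":-0.8,"twist":0,"hand":1},
    {"tx":-0.1,"ty":0.12,"tz":-1.1,"twist":0,"hand":1},
    {"tx":-0.1,"ty":0.12,"tz":-1.3,"twist":0,"hand":1},
    {"tx":-0.1,"ty":0.12,"tz":-1.5,"twist":0,"hand":1}
  ]
}}

```text
time: 7.2
position: [0.5295, 0.0732, 0.1442]
eef_rot: [0.0, 0.787, 0.617, 0.001]
force: [-0.2, -0.5, 0.1]
width: 0.023
```

Run:
```python
from h import *
show(env.get_state())
```

```text
7.2 [0.5295 0.0732 0.1442] yang -13.82 F [-0.19 -0.46  0.09] T [ 0.03 -0.05 -0.01] w 0.023
```

In the slot, no contact. Continuing to 18 mm depth.

{"api": "step_arm", "payload": {
  "commands": [
    {"tx":0,"ty":0,"tz":-0.4,"twist":0,"hand":1},
    {"tx":0,"ty":0,"tz":-0.8,"twist":0,"hand":1},
    {"tx":0,"ty":0,"tz":-1.2,"twist":0,"hand":1},
    {"tx":0,"ty":0,"tz":-1.4,"twist":0,"hand":1},
    {"tx":0,"ty":0,"tz":-1.4,"twist":0,"hand":1}
  ]
}}

```text
time: 7.7
position: [0.5292, 0.0731, 0.1298]
eef_rot: [-0.0, 0.787, 0.617, 0.0]
force: [0.8, -0.2, -0.4]
width: 0.0233
```

Run:
```python
from h import *
show(env.get_state())
a=env.read_camera('scene')[:,:,::-1]
cv2.imwrite('pics/c11.png',cv2.convertScaleAbs(cv2.resize(a[190:280,300:400],None,fx=6.6,fy=6.6,interpolation=cv2.INTER_CUBIC),alpha=2))
```

```text
7.7 [0.5292 0.0731 0.1298] yang -13.82 F [ 0.76 -0.22 -0.43] T [-0.05 -0.02 -0.04] w 0.0233
```

View pics/c11.png

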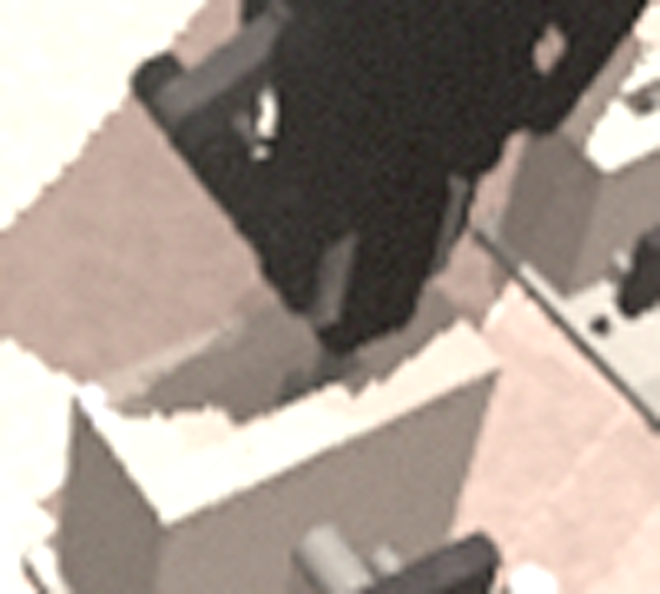

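{"api": "step_arm", "payload": {
  "commands": [
    {"tx":0.1,"ty":-0.024,"tz":0,"twist":0,"hand":1},
    {"tx":0.2,"ty":-0.048,"tz":0,"twist":0,"hand":1},
    {"tx":0.3,"ty":-0.072,"tz":0,"twist":0,"hand":1},
    {"tx":0.4,"ty":-0.096,"tz":0,"twist":0,"hand":1},
    {"tx":0.5,"ty":-0.12,"tz":0,"twist":0,"hand":1},
    {"tx":0.6,"ty":-0.144,"tz":0,"twist":0,"hand":1},
    {"tx":0.7,"ty":-0.168,"tz":0,"twist":0,"hand":1},
    {"tx":0.8,"ty":-0.192,"tz":0,"twist":0,"hand":1}
  ]
}}

```text
time: 8.55
position: [0.5374, 0.0712, 0.13]
eef_rot: [-0.0, 0.787, 0.617, 0.0]
force: [-3.6, 0.7, 1.6]
width: 0.0237
```

Run:
```python
from h import *
show(env.get_state())
```

```text
8.55 [0.5374 0.0712 0.13  ] yang -13.81 F [-3.55  0.73  1.64] T [ 0.13  0.73 -0.02] w 0.0237
```

Contact at about 4 N. Continuing in 1 mm rows.

{"api": "step_arm", "payload": {
  "commands": [
    {"tx":0.1,"ty":-0.024,"tz":0,"twist":0,"hand":1},
    {"tx":0.2,"ty":-0.048,"tz":0,"twist":0,"hand":1},
    {"tx":0.3,"ty":-0.072,"tz":0,"twist":0,"hand":1},
    {"tx":0.4,"ty":-0.096,"tz":0,"twist":0,"hand":1},
    {"tx":0.5,"ty":-0.12,"tz":0,"twist":0,"hand":1}
  ]
}}

```text
time: 9.05
position: [0.5424, 0.07, 0.13]
eef_rot: [-0.0, 0.787, 0.617, 0.0]
force: [-4.4, 0.8, 1.7]
width: 0.0236
```

{"api": "step_arm", "payload": {
  "commands": [
    {"tx":0.1,"ty":-0.024,"tz":0,"twist":0,"hand":1},
    {"tx":0.2,"ty":-0.048,"tz":0,"twist":0,"hand":1},
    {"tx":0.3,"ty":-0.072,"tz":0,"twist":0,"hand":1},
    {"tx":0.4,"ty":-0.096,"tz":0,"twist":0,"hand":1}
  ]
}}

```text
time: 9.45
position: [0.5462, 0.069, 0.1298]
eef_rot: [-0.0, 0.787, 0.617, 0.0]
force: [-3.2, 1.8, -1.3]
width: 0.0236
```

{"api": "step_arm", "payload": {
  "commands": [
    {"tx":0.1,"ty":-0.024,"tz":0,"twist":0,"hand":1},
    {"tx":0.2,"ty":-0.048,"tz":0,"twist":0,"hand":1},
    {"tx":0.3,"ty":-0.072,"tz":0,"twist":0,"hand":1},
    {"tx":0.4,"ty":-0.096,"tz":0,"twist":0,"hand":1}
  ]
}}

```text
time: 9.85
position: [0.5501, 0.068, 0.1297]
eef_rot: [-0.0, 0.787, 0.617, -0.0]
force: [-4.9, 1.8, -1.4]
width: 0.0233
```

{"api": "step_arm", "payload": {
  "commands": [
    {"tx":0.1,"ty":-0.024,"tz":0,"twist":0,"hand":1},
    {"tx":0.2,"ty":-0.048,"tz":0,"twist":0,"hand":1},
    {"tx":0.3,"ty":-0.072,"tz":0,"twist":0,"hand":1},
    {"tx":0.4,"ty":-0.096,"tz":0,"twist":0,"hand":1}
  ]
}}

```text
time: 10.25
position: [0.5538, 0.0669, 0.1295]
eef_rot: [-0.001, 0.787, 0.617, -0.001]
force: [-4.7, 0.9, -1.4]
width: 0.0233
```

{"api": "step_arm", "payload": {
  "commands": [
    {"tx":0.1,"ty":-0.024,"tz":0,"twist":0,"hand":1},
    {"tx":0.2,"ty":-0.048,"tz":0,"twist":0,"hand":1},
    {"tx":0.3,"ty":-0.072,"tz":0,"twist":0,"hand":1}
  ]
}}

```text
time: 10.55
position: [0.5567, 0.0662, 0.1295]
eef_rot: [-0.001, 0.787, 0.617, -0.001]
force: [-4.9, 0.4, -0.7]
width: 0.0235
```

{"api": "step_arm", "payload": {
  "commands": [
    {"tx":0.1,"ty":-0.02,"tz":0,"twist":0,"hand":1},
    {"tx":0.2,"ty":-0.04,"tz":0,"twist":0,"hand":1},
    {"tx":0.3,"ty":-0.06,"tz":0,"twist":0,"hand":1}
  ]
}}

```text
time: 10.85
position: [0.5599, 0.0655, 0.1296]
eef_rot: [-0.001, 0.787, 0.617, -0.001]
force: [-4.6, 0.6, 0.1]
width: 0.0239
```

Run:
```python
from h import *
s=env.get_state();show(s);np.save('W6.npy',wcam(s))
a=env.read_camera('wrist')[:,:,::-1];cv2.imwrite('pics/w6.png',a)
a=a[20:265,210:390]
cv2.imwrite('pics/c12.png',cv2.convertScaleAbs(cv2.resize(a,None,fx=2.44,fy=2.44,interpolation=cv2.INTER_CUBIC),alpha=1.5))
```

```text
10.85 [0.5599 0.0655 0.1296] yang -13.81 F [-4.56  0.6   0.08] T [0.28 0.98 0.01] w 0.0239
```

View pics/c12.png

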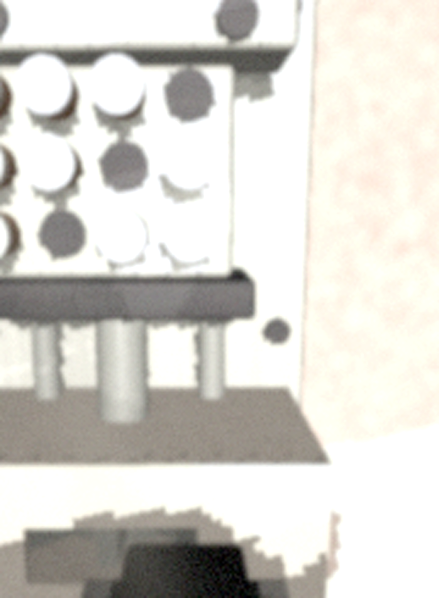

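Near the slot end, with turning force still free at 4–5 N. Withdrawing, going back and repeating.

{"api": "step_arm", "payload": {
  "commands": [
    {"tx":-0.1,"ty":0.02,"tz":0,"twist":0,"hand":1},
    {"tx":-0.1,"ty":0.02,"tz":0.7,"twist":0,"hand":1},
    {"tx":-0.1,"ty":0.02,"tz":1.4,"twist":0,"hand":1},
    {"tx":-0.1,"ty":0.02,"tz":2.1,"twist":0,"hand":1},
    {"tx":-0.1,"ty":0.02,"tz":2.7,"twist":0,"hand":1},
    {"tx":-1.1,"ty":0.27,"tz":2.7,"twist":0,"hand":1},
    {"tx":-2.1,"ty":0.52,"tz":2.7,"twist":0,"hand":1},
    {"tx":-3.1,"ty":0.77,"tz":2.7,"twist":0,"hand":1},
    {"tx":-3.1,"ty":0.77,"tz":2.7,"twist":0,"hand":1},
    {"tx":-3.1,"ty":0.77,"tz":2.7,"twist":0,"hand":1}
  ]
}}

```text
time: 11.9
position: [0.5288, 0.0734, 0.1566]
eef_rot: [-0.0, 0.787, 0.617, -0.001]
force: [-0.1, 0.3, -1.4]
width: 0.0236
```

Run:
```python
from h import *
s=env.get_state();show(s);np.save('W7.npy',wcam(s))
a=env.read_camera('wrist')[:,:,::-1];cv2.imwrite('pics/w7.png',a)
a=a[20:265,220:390]
cv2.imwrite('pics/c13.png',cv2.convertScaleAbs(cv2.resize(a,None,fx=2.44,fy=2.44,interpolation=cv2.INTER_CUBIC),alpha=1.5))
a=cv2.imread('pics/w7.png')[180:265,220:390]
cv2.imwrite('pics/c14.png',cv2.convertScaleAbs(cv2.resize(a,None,fx=4.7,fy=4.7,interpolation=cv2.INTER_CUBIC),alpha=2))
```

```text
11.9 [0.5288 0.0734 0.1566] yang -13.78 F [-0.13  0.31 -1.36] T [-0.02  0.02  0.04] w 0.0236
```

View pics/c13.png

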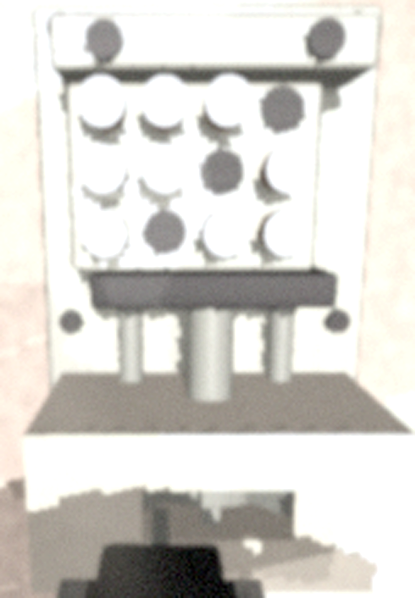

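View pics/c14.png

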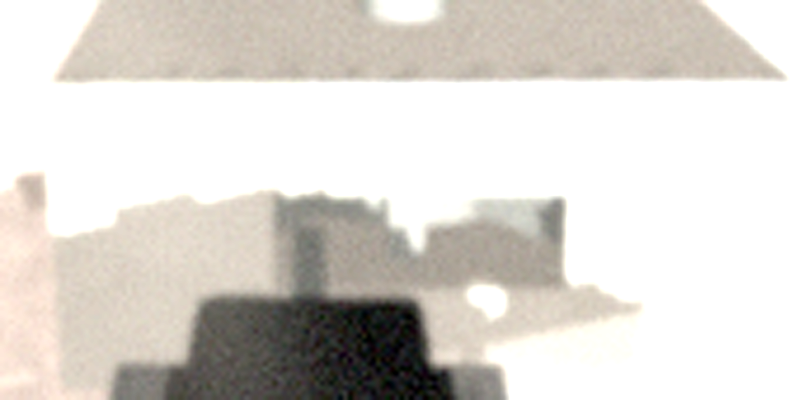

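Block and jaw have moved, with a small gap to the stop left. The blade is at slot x ≈ -15 and the next tooth is near the slot centre. Second stroke.

{"api": "step_arm", "payload": {
  "commands": [
    {"tx":0,"ty":0,"tz":-0.5,"twist":0,"hand":1},
    {"tx":0,"ty":0,"tz":-1.0,"twist":0,"hand":1},
    {"tx":0,"ty":0,"tz":-1.5,"twist":0,"hand":1},
    {"tx":0,"ty":0,"tz":-2.0,"twist":0,"hand":1},
    {"tx":0,"ty":0,"tz":-2.5,"twist":0,"hand":1},
    {"tx":0,"ty":0,"tz":-2.7,"twist":0,"hand":1},
    {"tx":0,"ty":0,"tz":-2.7,"twist":0,"hand":1},
    {"tx":0,"ty":0,"tz":-2.7,"twist":0,"hand":1}
  ]
}}

```text
time: 12.75
position: [0.5293, 0.0733, 0.1297]
eef_rot: [-0.0, 0.787, 0.617, -0.0]
force: [0.4, -0.5, -1.9]
width: 0.0231
```

{"api": "step_arm", "payload": {
  "commands": [
    {"tx":0.1,"ty":-0.024,"tz":0,"twist":0,"hand":1},
    {"tx":0.2,"ty":-0.048,"tz":0,"twist":0,"hand":1},
    {"tx":0.3,"ty":-0.072,"tz":0,"twist":0,"hand":1},
    {"tx":0.4,"ty":-0.096,"tz":0,"twist":0,"hand":1},
    {"tx":0.5,"ty":-0.12,"tz":0,"twist":0,"hand":1},
    {"tx":0.6,"ty":-0.144,"tz":0,"twist":0,"hand":1}
  ]
}}

```text
time: 13.35
position: [0.5354, 0.0719, 0.1297]
eef_rot: [-0.0, 0.787, 0.617, -0.0]
force: [-0.5, -0.8, -1.9]
width: 0.0232
```

{"api": "step_arm", "payload": {
  "commands": [
    {"tx":0.1,"ty":-0.024,"tz":0,"twist":0,"hand":1},
    {"tx":0.2,"ty":-0.048,"tz":0,"twist":0,"hand":1},
    {"tx":0.3,"ty":-0.072,"tz":0,"twist":0,"hand":1},
    {"tx":0.4,"ty":-0.096,"tz":0,"twist":0,"hand":1}
  ]
}}

```text
time: 13.75
position: [0.5384, 0.071, 0.1295]
eef_rot: [-0.001, 0.787, 0.617, -0.001]
force: [-4.2, 1.3, 1.2]
width: 0.0236
```

{"api": "step_arm", "payload": {
  "commands": [
    {"tx":0.05,"ty":-0.012,"tz":0,"twist":0,"hand":1},
    {"tx":0.1,"ty":-0.024,"tz":0,"twist":0,"hand":1},
    {"tx":0.15,"ty":-0.036,"tz":0,"twist":0,"hand":1},
    {"tx":0.2,"ty":-0.048,"tz":0,"twist":0,"hand":1}
  ]
}}

```text
time: 14.15
position: [0.54, 0.0705, 0.1294]
eef_rot: [-0.001, 0.787, 0.617, -0.002]
force: [-5.7, 0.5, 2.6]
width: 0.0234
```

{"api": "step_arm", "payload": {
  "commands": [
    {"tx":0.05,"ty":-0.012,"tz":0,"twist":0,"hand":1},
    {"tx":0.1,"ty":-0.024,"tz":0,"twist":0,"hand":1},
    {"tx":0.15,"ty":-0.036,"tz":0,"twist":0,"hand":1}
  ]
}}

```text
time: 14.45
position: [0.5413, 0.0702, 0.1293]
eef_rot: [-0.002, 0.787, 0.617, -0.002]
force: [-4.2, 1.7, 2.5]
width: 0.0232
```

Run:
```python
from h import *
s=env.get_state();show(s)
a=env.read_camera('wrist')[:,:,::-1]
a=a[10:170,210:370]
cv2.imwrite('pics/c15.png',cv2.convertScaleAbs(cv2.resize(a,None,fx=3.7,fy=3.7,interpolation=cv2.INTER_CUBIC),alpha=1.2))
```

```text
14.45 [0.5413 0.0702 0.1293] yang -13.81 F [-4.22  1.71  2.52] T [ 0.3   1.09 -0.03] w 0.0232
```

View pics/c15.png

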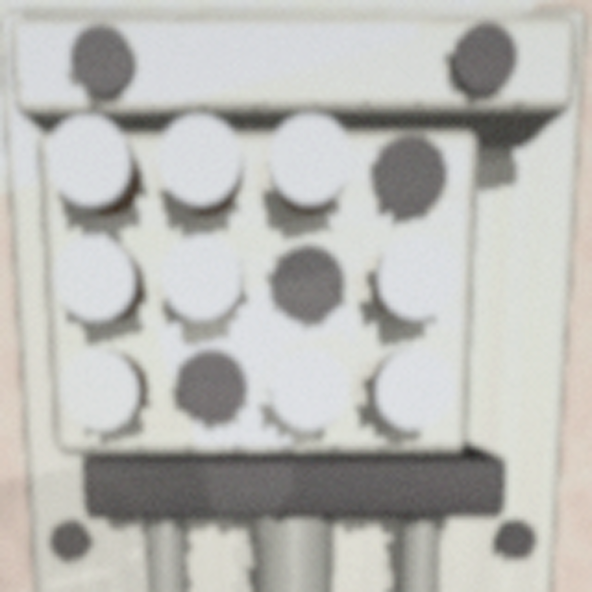

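{"api": "step_arm", "payload": {
  "commands": [
    {"tx":0.05,"ty":-0.012,"tz":0,"twist":0,"hand":1},
    {"tx":0.1,"ty":-0.024,"tz":0,"twist":0,"hand":1},
    {"tx":0.15,"ty":-0.036,"tz":0,"twist":0,"hand":1},
    {"tx":0.2,"ty":-0.048,"tz":0,"twist":0,"hand":1}
  ]
}}

```text
time: 14.9
position: [0.5433, 0.0697, 0.1293]
eef_rot: [-0.002, 0.787, 0.617, -0.002]
force: [-5.1, 2.0, 0.5]
width: 0.0231
```

{"api": "step_arm", "payload": {
  "commands": [
    {"tx":0.05,"ty":-0.012,"tz":0,"twist":0,"hand":1},
    {"tx":0.1,"ty":-0.024,"tz":0,"twist":0,"hand":1},
    {"tx":0.15,"ty":-0.036,"tz":0,"twist":0,"hand":1},
    {"tx":0.2,"ty":-0.048,"tz":0,"twist":0,"hand":1}
  ]
}}

```text
time: 15.3
position: [0.5452, 0.0692, 0.1292]
eef_rot: [-0.002, 0.787, 0.617, -0.002]
force: [-3.8, 1.1, 0.6]
width: 0.0235
```

{"api": "step_arm", "payload": {
  "commands": [
    {"tx":0.05,"ty":-0.012,"tz":0,"twist":0,"hand":1},
    {"tx":0.1,"ty":-0.024,"tz":0,"twist":0,"hand":1},
    {"tx":0.15,"ty":-0.036,"tz":0,"twist":0,"hand":1},
    {"tx":0.2,"ty":-0.048,"tz":0,"twist":0,"hand":1}
  ]
}}

```text
time: 15.7
position: [0.547, 0.0687, 0.129]
eef_rot: [-0.002, 0.787, 0.617, -0.002]
force: [-4.4, 1.1, -1.2]
width: 0.0235
```

{"api": "step_arm", "payload": {
  "commands": [
    {"tx":0.05,"ty":-0.012,"tz":0.05,"twist":0,"hand":1},
    {"tx":0.1,"ty":-0.024,"tz":0.05,"twist":0,"hand":1},
    {"tx":0.15,"ty":-0.036,"tz":0.05,"twist":0,"hand":1},
    {"tx":0.2,"ty":-0.048,"tz":0.05,"twist":0,"hand":1}
  ]
}}

```text
time: 16.1
position: [0.5485, 0.0682, 0.1291]
eef_rot: [-0.002, 0.787, 0.617, -0.003]
force: [-5.7, 2.3, -3.0]
width: 0.0235
```

{"api": "step_arm", "payload": {
  "commands": [
    {"tx":0.05,"ty":-0.012,"tz":0,"twist":0,"hand":1},
    {"tx":0.1,"ty":-0.024,"tz":0,"twist":0,"hand":1},
    {"tx":0.15,"ty":-0.036,"tz":0,"twist":0,"hand":1},
    {"tx":0.2,"ty":-0.048,"tz":0,"twist":0,"hand":1}
  ]
}}

```text
time: 16.5
position: [0.5501, 0.0677, 0.1287]
eef_rot: [-0.003, 0.787, 0.617, -0.003]
force: [-4.9, 1.5, -1.0]
width: 0.0231
```

{"api": "step_arm", "payload": {
  "commands": [
    {"tx":0.05,"ty":-0.012,"tz":0,"twist":0,"hand":1},
    {"tx":0.1,"ty":-0.024,"tz":0,"twist":0,"hand":1},
    {"tx":0.15,"ty":-0.036,"tz":0,"twist":0,"hand":1},
    {"tx":0.2,"ty":-0.048,"tz":0,"twist":0,"hand":1}
  ]
}}

```text
time: 16.9
position: [0.5517, 0.0673, 0.1285]
eef_rot: [-0.003, 0.787, 0.617, -0.003]
force: [-5.3, 2.7, -2.6]
width: 0.0235
```

Run:
```python
from h import *
s=env.get_state();show(s)
a=env.read_camera('wrist')[:,:,::-1]
a=a[10:170,200:360]
cv2.imwrite('pics/c16.png',cv2.convertScaleAbs(cv2.resize(a,None,fx=3.7,fy=3.7,interpolation=cv2.INTER_CUBIC),alpha=1.2))
```

```text
16.9 [0.5517 0.0673 0.1285] yang -13.82 F [-5.31  2.73 -2.58] T [0.36 1.14 0.03] w 0.0235
```

View pics/c16.png

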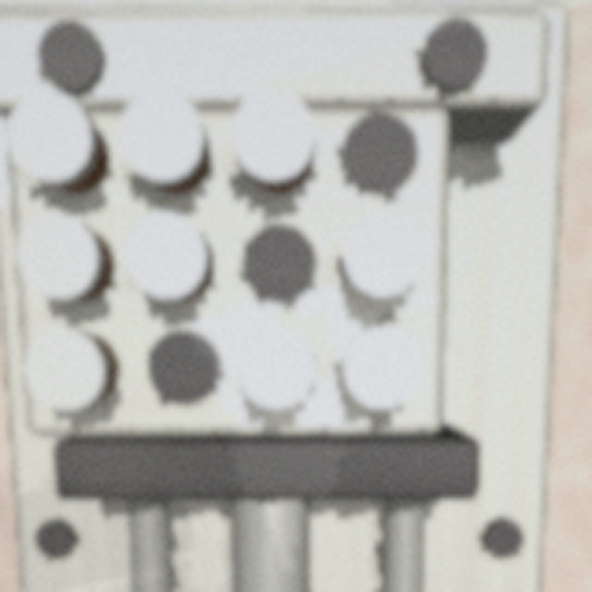

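{"api": "step_arm", "payload": {
  "commands": [
    {"tx":0.05,"ty":-0.01,"tz":0.05,"twist":0,"hand":1},
    {"tx":0.1,"ty":-0.02,"tz":0.05,"twist":0,"hand":1},
    {"tx":0.15,"ty":-0.03,"tz":0.05,"twist":0,"hand":1}
  ]
}}

```text
time: 17.25
position: [0.5529, 0.0668, 0.1286]
eef_rot: [-0.003, 0.787, 0.617, -0.004]
force: [-4.7, 1.5, 0.0]
width: 0.0235
```

{"api": "step_arm", "payload": {
  "commands": [
    {"tx":0.05,"ty":-0.01,"tz":0.05,"twist":0,"hand":1},
    {"tx":0.1,"ty":-0.02,"tz":0.05,"twist":0,"hand":1},
    {"tx":0.15,"ty":-0.03,"tz":0.05,"twist":0,"hand":1}
  ]
}}

```text
time: 17.55
position: [0.554, 0.0664, 0.1289]
eef_rot: [-0.003, 0.787, 0.617, -0.004]
force: [-5.7, 1.0, -0.6]
width: 0.0236
```

{"api": "step_arm", "payload": {
  "commands": [
    {"tx":0.05,"ty":-0.01,"tz":0.02,"twist":0,"hand":1},
    {"tx":0.1,"ty":-0.02,"tz":0.02,"twist":0,"hand":1},
    {"tx":0.15,"ty":-0.03,"tz":0.02,"twist":0,"hand":1}
  ]
}}

```text
time: 17.85
position: [0.5547, 0.0661, 0.1287]
eef_rot: [-0.004, 0.787, 0.617, -0.005]
force: [-6.7, 2.7, -0.0]
width: 0.0236
```

{"api": "step_arm", "payload": {
  "commands": [
    {"tx":0.05,"ty":-0.01,"tz":0.02,"twist":0,"hand":1},
    {"tx":0.1,"ty":-0.02,"tz":0.02,"twist":0,"hand":1},
    {"tx":0.15,"ty":-0.03,"tz":0.02,"twist":0,"hand":1}
  ]
}}

```text
time: 18.15
position: [0.5551, 0.066, 0.1286]
eef_rot: [-0.005, 0.787, 0.617, -0.006]
force: [-8.7, 3.3, 1.7]
width: 0.0232
```

Push is climbing (9.3 N). A small further step, then a re-read.

{"api": "step_arm", "payload": {
  "commands": [
    {"tx":0.05,"ty":-0.01,"tz":0,"twist":0,"hand":1},
    {"tx":0.1,"ty":-0.02,"tz":0,"twist":0,"hand":1}
  ]
}}

```text
time: 18.35
position: [0.5553, 0.066, 0.1284]
eef_rot: [-0.005, 0.787, 0.617, -0.006]
force: [-7.8, 3.8, 2.0]
width: 0.0236
```

Run:
```python
from h import *
s=env.get_state();show(s)
a=env.read_camera('wrist')[:,:,::-1]
a=a[10:170,200:360]
cv2.imwrite('pics/c17.png',cv2.convertScaleAbs(cv2.resize(a,None,fx=3.7,fy=3.7,interpolation=cv2.INTER_CUBIC),alpha=1.2))
show(env.get_state())
```

```text
18.35 [0.5553 0.066  0.1284] yang -13.85 F [-7.76  3.81  1.97] T [0.71 1.82 0.03] w 0.0236
18.4 [0.5553 0.066  0.1284] yang -13.85 F [-7.5   2.93  3.64] T [ 0.69  1.66 -0.02] w 0.0232
```

View pics/c17.png

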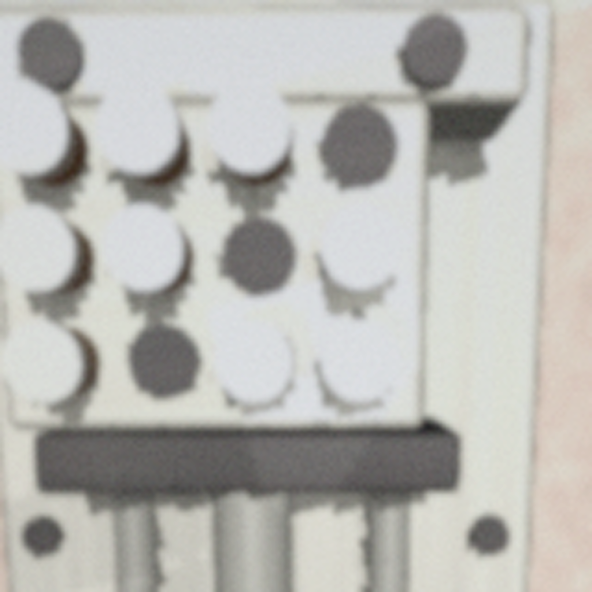

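{"api": "step_arm", "payload": {
  "commands": [
    {"tx":0.1,"ty":-0.02,"tz":0.02,"twist":0,"hand":1},
    {"tx":0.17,"ty":-0.04,"tz":0.02,"twist":0,"hand":1},
    {"tx":0.2,"ty":-0.05,"tz":0.02,"twist":0,"hand":1}
  ]
}}

```text
time: 18.7
position: [0.5558, 0.0658, 0.1284]
eef_rot: [-0.007, 0.787, 0.617, -0.008]
force: [-9.3, 4.9, 2.7]
width: 0.0236
```

Run:
```python
from h import *
show(env.get_state())
```

```text
18.7 [0.5558 0.0658 0.1284] yang -13.87 F [-9.27  4.88  2.66] T [0.99 2.14 0.  ] w 0.0236
```

{"api": "step_arm", "payload": {
  "commands": [
    {"tx":0.1,"ty":-0.03,"tz":0.02,"twist":0,"hand":1},
    {"tx":0.2,"ty":-0.06,"tz":0.02,"twist":0,"hand":1},
    {"tx":0.22,"ty":-0.06,"tz":0.02,"twist":0,"hand":1}
  ]
}}

```text
time: 19.0
position: [0.5561, 0.0657, 0.1282]
eef_rot: [-0.008, 0.787, 0.616, -0.009]
force: [-9.7, 4.4, 4.9]
width: 0.0235
```

Run:
```python
from h import *
show(env.get_state())
```

```text
19.0 [0.5561 0.0657 0.1282] yang -13.89 F [-9.69  4.4   4.88] T [ 1.03  2.43 -0.01] w 0.0235
```

{"api": "step_arm", "payload": {
  "commands": [
    {"tx":0.1,"ty":-0.03,"tz":0.03,"twist":0,"hand":1},
    {"tx":0.2,"ty":-0.06,"tz":0.03,"twist":0,"hand":1},
    {"tx":0.25,"ty":-0.07,"tz":0.03,"twist":0,"hand":1},
    {"tx":0.25,"ty":-0.07,"tz":0.03,"twist":0,"hand":1}
  ]
}}

```text
time: 19.4
position: [0.5565, 0.0656, 0.1282]
eef_rot: [-0.01, 0.787, 0.616, -0.01]
force: [-11.4, 5.7, 4.6]
width: 0.0234
```

Run:
```python
from h import *
show(env.get_state())
```

```text
19.4 [0.5565 0.0656 0.1282] yang -13.92 F [-11.44   5.74   4.57] T [ 1.19  2.51 -0.09] w 0.0234
```

Snug at about 12.5 N, so I stop here. Backing off and withdrawing.

{"api": "step_arm", "payload": {
  "commands": [
    {"tx":-0.2,"ty":0.05,"tz":0,"twist":0,"hand":1},
    {"tx":-0.4,"ty":0.1,"tz":0,"twist":0,"hand":1},
    {"tx":-0.4,"ty":0.1,"tz":0,"twist":0,"hand":1},
    {"tx":-0.4,"ty":0.1,"tz":0,"twist":0,"hand":1}
  ]
}}

```text
time: 19.8
position: [0.5533, 0.0664, 0.1285]
eef_rot: [-0.009, 0.787, 0.616, -0.01]
force: [0.4, 0.3, -1.8]
width: 0.0232
```

Run:
```python
from h import *
s=env.get_state();show(s);print(Rtool(s).round(4)[:,2])
```

```text
19.8 [0.5533 0.0664 0.1285] yang -13.92 F [ 0.35  0.27 -1.79] T [-0.03  0.    0.05] w 0.0232
[-0.027   0.0026 -0.9996]
```

{"api": "step_arm", "payload": {
  "commands": [
    {"tx":0,"ty":0,"tz":0.7,"twist":0,"hand":1},
    {"tx":0,"ty":0,"tz":1.4,"twist":0,"hand":1},
    {"tx":0,"ty":0,"tz":2.1,"twist":0,"hand":1},
    {"tx":0,"ty":0,"tz":3,"twist":0,"hand":1},
    {"tx":0,"ty":0,"tz":5,"twist":0,"hand":1},
    {"tx":0,"ty":0,"tz":7,"twist":0,"hand":1},
    {"tx":0,"ty":0,"tz":7,"twist":0,"hand":1},
    {"tx":0,"ty":0,"tz":7,"twist":0,"hand":1}
  ]
}}

```text
time: 20.6
position: [0.5535, 0.0664, 0.1988]
eef_rot: [-0.009, 0.787, 0.616, -0.009]
force: [-0.9, 0.4, -1.7]
width: 0.0236
```

Run:
```python
from h import *
s=env.get_state();show(s);print(Rtool(s).round(4)[:,2])
a=env.read_camera('wrist')[:,:,::-1];cv2.imwrite('pics/w8.png',a)
a=env.read_camera('side')[:,:,::-1]
cv2.imwrite('pics/c18.png',cv2.convertScaleAbs(cv2.resize(a[150:360,200:350],None,fx=2.8,fy=2.8,interpolation=cv2.INTER_CUBIC),alpha=1.3))
```

```text
20.6 [0.5535 0.0664 0.1988] yang -13.92 F [-0.93  0.37 -1.7 ] T [-0.02 -0.03  0.04] w 0.0236
[-0.0258  0.0027 -0.9997]
```

View pics/w8.png

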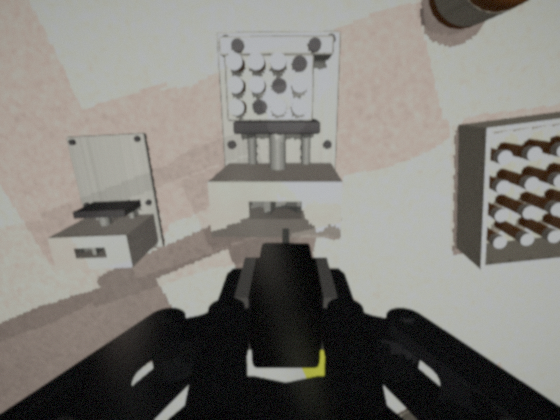

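View pics/c18.png

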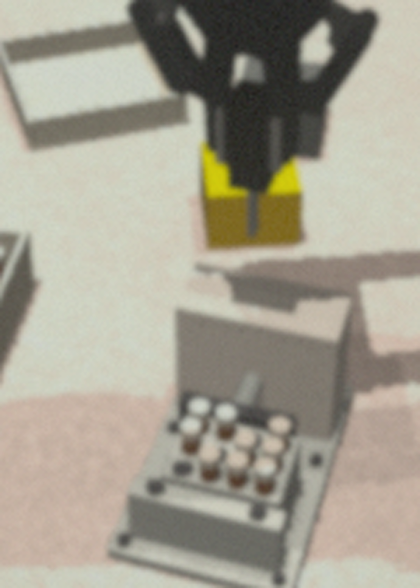

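{"api": "step_arm", "payload": {
  "commands": [
    {"tx":-0.3,"ty":-4,"tz":0,"twist":3,"hand":1},
    {"tx":-0.5,"ty":-8,"tz":0,"twist":6,"hand":1},
    {"tx":-0.8,"ty":-12,"tz":0,"twist":8.7,"hand":1},
    {"tx":-1.1,"ty":-16,"tz":0,"twist":8.7,"hand":1},
    {"tx":-1.4,"ty":-20,"tz":0,"twist":8.7,"hand":1},
    {"tx":-1.7,"ty":-24,"tz":0,"twist":8.7,"hand":1},
    {"tx":-1.7,"ty":-28,"tz":0,"twist":8.7,"hand":1},
    {"tx":-1.7,"ty":-31.7,"tz":0,"twist":8.7,"hand":1},
    {"tx":-1.7,"ty":-31.7,"tz":-2,"twist":8.7,"hand":1},
    {"tx":-1.7,"ty":-31.7,"tz":-4,"twist":8.7,"hand":1}
  ]
}}

```text
time: 21.7
position: [0.5353, -0.252, 0.1564]
eef_rot: [-0.009, 0.739, 0.673, -0.011]
force: [0.1, 0.1, -1.7]
width: 0.0233
```

{"api": "step_arm", "payload": {
  "commands": [
    {"tx":0,"ty":0,"tz":-2,"twist":0,"hand":1},
    {"tx":0,"ty":0,"tz":-4,"twist":0,"hand":1},
    {"tx":0,"ty":0,"tz":-4,"twist":0,"hand":1},
    {"tx":0,"ty":0,"tz":-4,"twist":0,"hand":1}
  ]
}}

```text
time: 22.1
position: [0.5348, -0.2517, 0.1158]
eef_rot: [-0.01, 0.739, 0.673, -0.011]
force: [-0.1, 0.1, -0.9]
width: 0.0231
```

Run:
```python
from h import *
s=env.get_state();show(s);print(Rtool(s).round(4)[:,2]);np.save('W9.npy',wcam(s));np.save('P9.npy',s['position'])
a=env.read_camera('wrist')[:,:,::-1];cv2.imwrite('pics/w9.png',a)
b=env.read_camera('scene')[:,:,::-1];cv2.imwrite('pics/sc9.png',b)
d=env.read_camera('side')[:,:,::-1];cv2.imwrite('pics/sd9.png',d)
z=lambda i,x,y,w,h,k:cv2.convertScaleAbs(cv2.resize(i[y:y+h,x:x+w],None,fx=k,fy=k,interpolation=cv2.INTER_CUBIC),alpha=2.2)
cv2.imwrite('pics/c19.png',np.hstack([z(b,200,130,66,80,6),z(d,265,140,66,80,6)]))
cv2.imwrite('pics/c20.png',z(a,200,180,160,120,4.8))
```

```text
22.1 [ 0.5348 -0.2517  0.1158] yang -5.34 F [-0.14  0.08 -0.88] T [-0.04  0.01  0.  ] w 0.0231
[-3.020e-02 -8.000e-04 -9.995e-01]
```

View pics/c19.png

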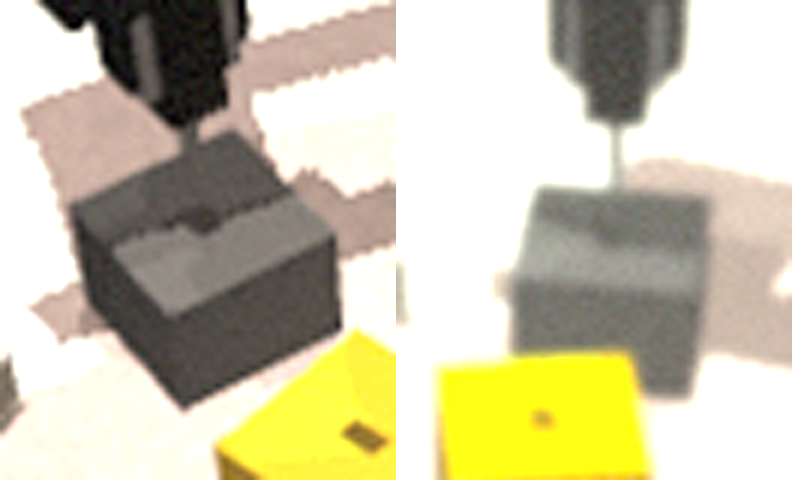

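View pics/c20.png

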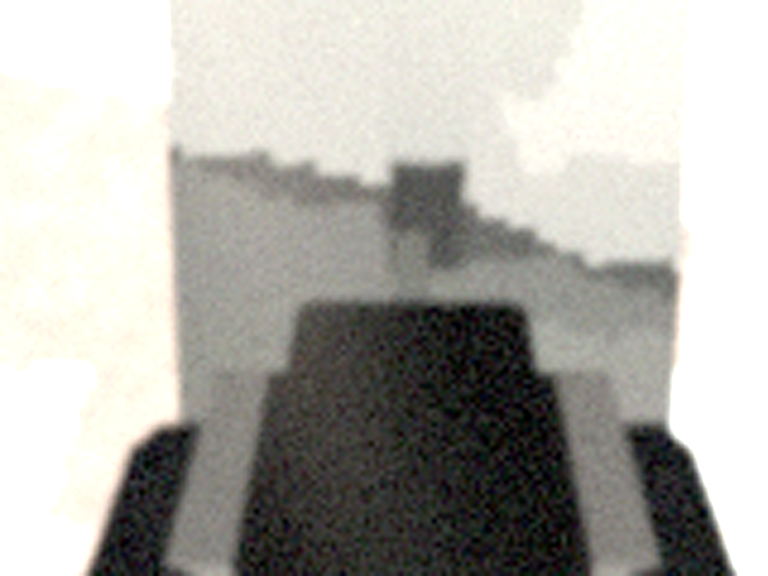

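Run:
```python
from h import *
W=np.load('W9.npy');P=np.load('P9.npy');y=np.radians(-5.3);c,s=np.cos(y),np.sin(y)
ax=np.array([-.0302,-.0008,-.9995]);T=P+.0519*ax;print(T)
f=lambda v,z,L:((wproj(W,[[v[0]+c*a-s*b,v[1]+s*a+c*b,z] for a,b in L])-(200,180))*4.8).round(0).tolist()
L=np.array([(-1,-1),(1,-1),(1,1),(-1,1)])
print('tip',f(T,T[2],L*[.002,.005]))
print('hole',f((.5353,-.2503),.05,L*[.0045,.0075]))
print('stand',f((.5353,-.2503),.05,L*[.035,.035]))
```

```text
[ 0.53324521 -0.25176526  0.06390501]
tip [[394.0, 292.0], [425.0, 292.0], [425.0, 219.0], [393.0, 219.0]]
hole [[393.0, 259.0], [459.0, 259.0], [460.0, 155.0], [393.0, 154.0]]
stand [[180.0, 437.0], [674.0, 443.0], [699.0, -48.0], [157.0, -50.0]]
```

Relative to the hole, the blade tip is about 2 mm off in -x and 1.4 mm in -y. Correcting, then inserting.

{"api": "step_arm", "payload": {
  "commands": [
    {"tx":0.16,"ty":0.14,"tz":0,"twist":0,"hand":1},
    {"tx":0.16,"ty":0.14,"tz":0,"twist":0,"hand":1},
    {"tx":0.16,"ty":0.14,"tz":-0.6,"twist":0,"hand":1},
    {"tx":0.16,"ty":0.14,"tz":-1.2,"twist":0,"hand":1},
    {"tx":0.16,"ty":0.14,"tz":-1.8,"twist":0,"hand":1},
    {"tx":0.16,"ty":0.14,"tz":-2.2,"twist":0,"hand":1}
  ]
}}

```text
time: 22.85
position: [0.5371, -0.2506, 0.0944]
eef_rot: [-0.009, 0.739, 0.673, -0.011]
force: [0.2, -0.4, -0.3]
width: 0.0234
```

Run:
```python
from h import *
s=env.get_state();show(s)
z=lambda i,x,y,w,h,k:cv2.convertScaleAbs(cv2.resize(i[y:y+h,x:x+w],None,fx=k,fy=k,interpolation=cv2.INTER_CUBIC),alpha=2.2)
cv2.imwrite('pics/c21.png',z(env.read_camera('wrist')[:,:,::-1],200,180,160,120,4.8))
```

```text
22.85 [ 0.5371 -0.2506  0.0944] yang -5.34 F [ 0.15 -0.42 -0.29] T [ 0.    0.01 -0.  ] w 0.0234
```

View pics/c21.png

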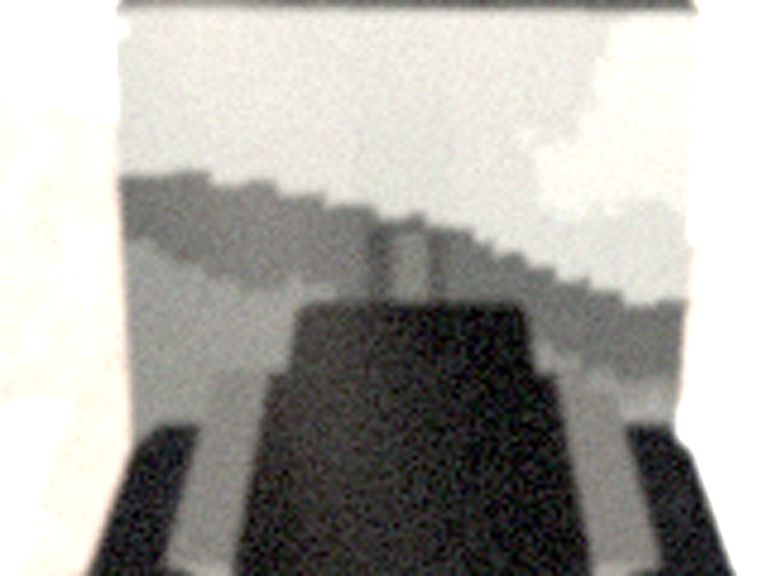

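The blade is in the hole, near centre, with no force. Lowering the rest.

{"api": "step_arm", "payload": {
  "commands": [
    {"tx":-0.05,"ty":0,"tz":-0.6,"twist":0,"hand":1},
    {"tx":-0.05,"ty":0,"tz":-1.2,"twist":0,"hand":1},
    {"tx":-0.05,"ty":0,"tz":-1.8,"twist":0,"hand":1},
    {"tx":-0.05,"ty":0,"tz":-2.3,"twist":0,"hand":1},
    {"tx":-0.05,"ty":0,"tz":-2.7,"twist":0,"hand":1},
    {"tx":-0.05,"ty":0,"tz":-2.9,"twist":0,"hand":1},
    {"tx":-0.05,"ty":0,"tz":-2.95,"twist":0,"hand":1}
  ]
}}

```text
time: 23.6
position: [0.5363, -0.2505, 0.0642]
eef_rot: [-0.009, 0.739, 0.673, -0.011]
force: [-0.2, 0.4, -0.8]
width: 0.0231
```

Run:
```python
from h import *
s=env.get_state();show(s)
```

```text
23.6 [ 0.5363 -0.2505  0.0642] yang -5.34 F [-0.23  0.4  -0.79] T [ 0.04 -0.02 -0.04] w 0.0231
```

{"api": "step_arm", "payload": {
  "commands": [
    {"tx":0,"ty":0,"tz":-0.05,"twist":0,"hand":1},
    {"tx":0,"ty":0,"tz":-0.05,"twist":0,"hand":1}
  ]
}}

```text
time: 23.8
position: [0.5364, -0.2505, 0.0642]
eef_rot: [-0.009, 0.739, 0.673, -0.011]
force: [-1.3, -0.5, 2.9]
width: 0.0235
```

{"api": "step_arm", "payload": {
  "commands": [
    {"tx":0,"ty":0,"tz":0,"twist":0,"hand":0.4},
    {"tx":0,"ty":0,"tz":0,"twist":0,"hand":0},
    {"tx":0,"ty":0,"tz":0,"twist":0,"hand":-0.5},
    {"tx":0,"ty":0,"tz":0,"twist":0,"hand":-1},
    {"tx":0,"ty":0,"tz":0,"twist":0,"hand":-1},
    {"tx":0,"ty":0,"tz":0,"twist":0,"hand":-1}
  ]
}}

```text
time: 24.4
position: [0.5364, -0.2505, 0.0642]
eef_rot: [-0.009, 0.739, 0.673, -0.011]
force: [0.2, 0.2, -0.1]
width: 0.0853
```

Run:
```python
from h import *
s=env.get_state();show(s)
cv2.imwrite('pics/w10.png',env.read_camera('wrist')[:,:,::-1])
```

```text
24.4 [ 0.5364 -0.2505  0.0642] yang -5.34 F [ 0.18  0.24 -0.1 ] T [-0.05  0.03  0.02] w 0.0853
```

View pics/w10.png

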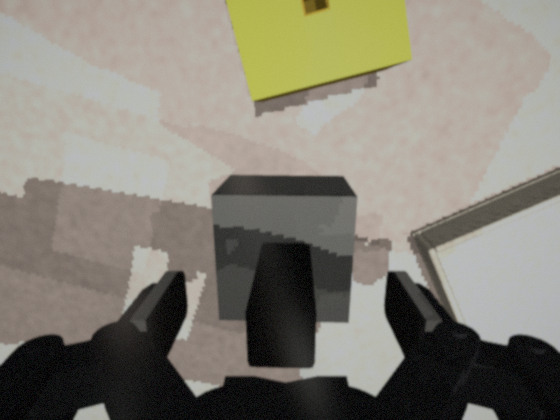

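{"api": "step_arm", "payload": {
  "commands": [
    {"tx":0,"ty":0,"tz":2,"twist":0,"hand":-1},
    {"tx":0,"ty":0,"tz":5,"twist":0,"hand":-1},
    {"tx":0,"ty":0,"tz":9,"twist":0,"hand":-1},
    {"tx":0,"ty":0,"tz":13,"twist":0,"hand":-1},
    {"tx":0,"ty":0,"tz":17,"twist":0,"hand":-1},
    {"tx":0,"ty":0,"tz":20,"twist":0,"hand":-1},
    {"tx":0,"ty":0,"tz":20,"twist":0,"hand":-1},
    {"tx":0,"ty":0,"tz":20,"twist":0,"hand":-1}
  ]
}}

```text
time: 25.25
position: [0.5365, -0.2506, 0.2645]
eef_rot: [-0.009, 0.739, 0.673, -0.011]
force: [-1.5, 0.7, 0.2]
width: 0.0854
```

Run:
```python
from h import *
s=env.get_state();show(s);np.save('W11.npy',wcam(s))
a=env.read_camera('wrist')[:,:,::-1];b=env.read_camera('scene')[:,:,::-1];d=env.read_camera('side')[:,:,::-1]
z=lambda i,x,y,w,h,k:cv2.convertScaleAbs(cv2.resize(i[y:y+h,x:x+w],None,fx=k,fy=k,interpolation=cv2.INTER_CUBIC),alpha=1.6)
cv2.imwrite('pics/c22.png',np.hstack([z(b,195,130,70,70,5.5),z(d,265,140,70,70,5.5)]))
cv2.imwrite('pics/c23.png',z(b,290,220,130,130,4.5));cv2.imwrite('pics/w11.png',a);cv2.imwrite('pics/sc11.png',b)
```

```text
25.25 [ 0.5365 -0.2506  0.2645] yang -5.34 F [-1.47  0.68  0.16] T [ 0.02 -0.03  0.02] w 0.0854
```

View pics/c22.png

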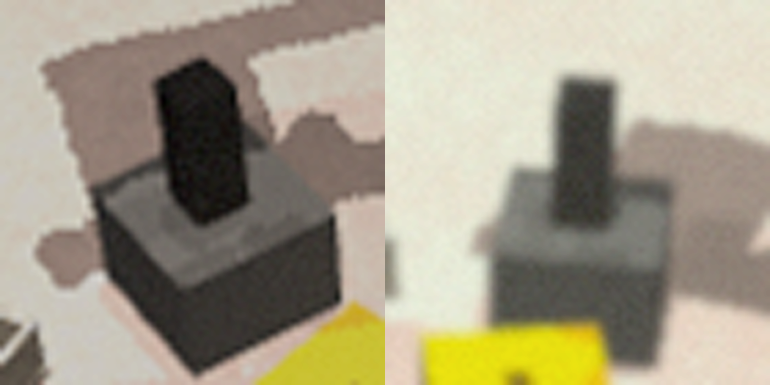

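View pics/c23.png

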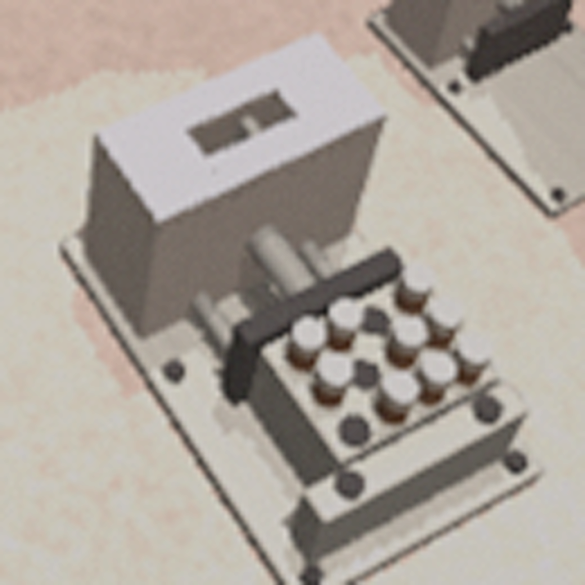

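View pics/w11.png

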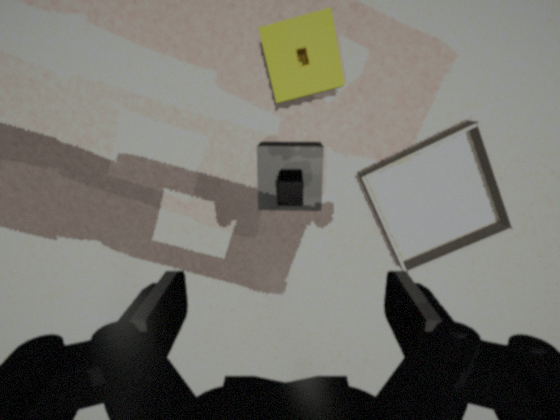

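View pics/sc11.png

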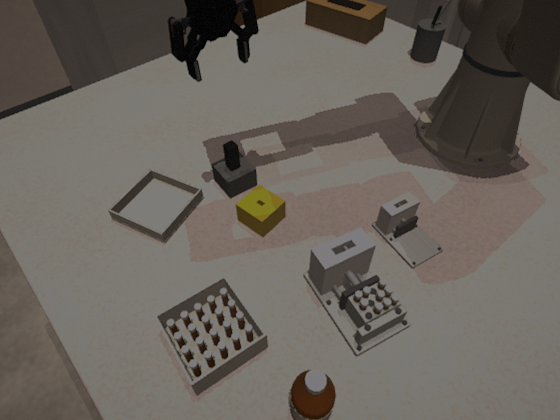

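The blade is seated upright and released, the block touches the stop, and the bystanders have not moved. Handing in.

Run:
```python
from rig import env
env.sign_off()
```

```text
the job is handed in; nothing more can be done
```

I closed the clamp on the block in two strokes and put the blade back in its stand. I handed the job in at about 25 s of the 72 s allowed.

- **Turning:** The wheel turned freely at 4–6 N. The push then climbed to about 12.5 N along the slot at the last reading, within the 9–14 N snug range, and I stopped there.
- **Last checks:** The pictures show the block against the stop with the jaw touching it. The blade stands upright with its handle on the stand's top, the gripper is open about 20 cm above the stand, and the box, lid tray and bottle look unmoved.
- **Could not check:** The jaw's remaining force on the block cannot be measured directly. I only infer that it is above 8 N from the push at the blade.
- **Disagreements:** The wrist camera read y about 4 mm lower than the fixed cameras. I worked from positions relative to the slot and stand instead. The tool also picked up about 1.7° of tilt from the pushing; I allowed for it when seating the blade.

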